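Swing a print spatula level in the fingers and lay it in its rest

ROBOT

A 6-joint arm with a two-finger parallel gripper is mounted at the origin on the work surface. World frame = base frame: x ahead of the robot, y to its left, z up, the work surface at z = 0. Lengths are in m, angles in rad, forces in N, time in s.
With the tool pointing down it reaches from about 0.35 to 0.85 m from the base axis. Payload 8.1 kg.
Tool frame: the origin (TCP) lies at the very end of the fingers, on their centre line; the grasp point (between the pads) lies 19 mm behind it; z points along the fingers, x is the direction in which the jaws open and shut, and the axes are right-handed (so a half turn about z gives the same grasp; the last joint's range is limited). The gripper opens to 93 mm and grips with 3 to 60 N. Pads are 15 mm wide; open, the fingers measure 128 mm over their backs; the gripper's body (75 mm by 188 mm) begins 65 mm behind the grasp point.
Start: joints at [1.25, 0.13, 1.488, -0, 1.523, -0.085], TCP at [0.14, 0.583, 0.219] pointing down, gripper open.
Joint ranges: [-2.96, 2.96], [-0.89, 2.26], [0.02, 2.5], [-1.34, 4.48], [0, 2.73], [-2.66, 2.66]. Speed limits (rad/s): [2.39, 2.39, 2.79, 3.14, 3.14, 3.14].

INTERFACE

Orientations are given as a rotation vector (axis times angle).
In Python, from bench import bot gives the robot as it stands. The module is installed in compiled form; this text tells all that it offers.
- The arm moves only by the shell command python3 -m jog 'ROWS' [FORCE]. ROWS is JSON, a list that holds one entry, the list of rows, each a list of 7 numbers: the shift along the tool's x, y, z each as a share of 25 mm, from -1 to 1, then the turn, a rotation vector about the tool's x, y, z each as a share of 180 degrees, from -1 to 1, then the opening, from 0 (shut) to 1 (fully open). A call has 1 to 10 rows; each row shifts and turns the commanded pose from where the row before left it, along the tool's axes as they then stand; what a row does not reach is not made up. A row lasts 1/12 s, in which the tool goes at most 41.7 mm and 7.16 degrees, less where a joint would pass 70% of its speed; a pose out of reach is approached as far as the arm can. A call with a number of a shift or a turn outside -1 to 1 is refused whole. A call with a gripper value outside its range is refused whole. The fingers move at their own pace and stop on an object; FORCE is the grip in N (left out, the last holds). Time passes only in rows, so rows that do not move let the fingers close. It gives the time, the measured TCP pose, the force and the opening at its end, in the units of the state.
- bot.get_obs(): the state, without advancing time (a new reading comes with each control period).
- bot.read_camera(name): name is "side" or "top"; returns the picture (400x640x3 uint8, blue, green, red); there is no depth.
- bot.camera_params(name): a dict with "K" (3x3 intrinsics, pixels), "world_from_camera" (4x4, takes a point from camera to world coordinates). Camera axes: x right, y down, z forward; pixel columns grow to the right and rows downward; lengths in m; the calibration is good to about 2 mm. A picture is of the moment at which its call begins. camera_params takes no time and is no camera call.
- bot.job_done(): hands the job in, once; it reports no verdict.
The state is a dict: "time_s": time; "qpos": joint angles; "dq": joint speeds; "joint_torque": joint torques, N m; "tcp_pos": TCP position; "tool_rot": TCP orientation; "wrist_force": force on the tool from outside, world axes, zero at the start; "moment": the same for the moment, N m; "width": finger opening in m.
Only numpy, scipy, OpenCV 4.12 (cv2) and the standard library are available. Lean on these libraries where they do the work, as an engineer would, in place of code of your own. Each camera call takes 0.05 s, during which the arm holds its last target.

TASK

Take the orange-handled print spatula out of its sloping sleeve under the light bar. Without letting go, press its blade tip gently on the green pad while the tool is still steep and so swing it in your fingers until it is nearly level; then lay it in the grey rest, blade in the wide notch and handle in the narrow one, fully seated in both, and let go. Never let it drop or lie unheld on the pad or bench, do not bump the light bar, and leave the file, gold housing, grey cap and blue puck where they are.

Things in the scene. Friction and masses are not known exactly. Their poses are not given: they have to be found in the camera images.
- spatula_center (a point): Middle of the loose print spatula (60 g, 175 mm long). z runs lengthwise from blade tip to handle end, y across its width, x through its thickness; both faces alike. Steel blade 60 long x 24 wide x 4 thick; orange handle 115 x 16 wide x 12 thick, one centre line. Stands blade down in a dock sleeve, leaning 35 degrees (a few degrees of play). Centre of mass 83 mm from the tip.
- spatula_tip (a point): Middle of the spatula's blade-tip edge, 87.5 mm from spatula_center along -z; same axes. Pinched across its 16 mm width about 35 mm from the handle end with a light grip (25 N or so), the spatula turns in the fingers when the tip is pressed with a few newtons.
- spatula: The same spatula; origin at the blade tip, axes as spatula_center.
- dock: Fixed sky-blue dock, base 100 x 170 mm; origin under it, z up. Two sleeves 55 mm long, inside 28 x 8 mm, at y = +40 and -40 mm, leaning 35 degrees to the dock's -x side (roughly to the robot): tools draw out along their own length, up and to -x. A blade tip stands at x = 30, z = 14 mm, the handle's end at x = -70, z = 157 mm. Which sleeve holds the spatula varies.
- lamp: Fixed aluminium LED light bar over the dock, sharing its frame and origin: bar 40 (x) x 230 (y) x 22 mm, front edge at dock x = -42 mm, underside at z = 235 mm, on posts at y = +-108, x = -10 mm. It overhangs the handles: a gripper pointing straight down hits it, one tilted along the tool's lean clears it.
- file_center (a point): Centre of the loose flat file in the other sleeve: green handle, dark steel blade, same sizes, axes and lean as the spatula. Leave it.
- cradle: Fixed grey rest, base 90 x 50 mm; origin under its centre, x lengthwise to the blade end, z up. Two U notches in 10 mm thick uprights: at x = -35 mm 24 mm wide, seat 42 mm high, for the handle; at x = +35 mm 32 mm wide, seat 46 mm high, for the blade; cheeks 14 mm above the seats. The seated blade tip belongs at about x = +70 mm (45 to 88); the handle overhangs beyond x = -45 mm.
- cradle_seat (a point): Point 48 mm above the bench over the middle of the rest, axes as the rest's: the seated spatula's centre line passes level through it.
- pad: Fixed green rubber pad 140 x 120 x 4 mm; origin under its centre, its top 4 mm above the bench; high friction, so the blade tip hardly slides.
- housing_center (a point): Centre of the loose gold machined housing (350 g): upright cylinder 44 mm diameter, 45 mm high, with an arm 65 mm long towards its +x, 30 mm high. It stands beside the rest. Leave it.
- cap_center (a point): Centre of the loose grey mushroom-shaped cap, 68 mm diameter, 42 mm high, on a 32 mm stem. It stands beside the rest, on the other side from the housing. Leave it.
- puck_center (a point): Centre of the loose blue plastic puck, 44 mm diameter, 26 mm high, standing just off the robot's side of the pad. Leave it.
- bracket: Fixed black printed bracket, 70 x 70 mm foot, 125 mm high, beyond the pad; origin under it.
Mind the look-alikes: they are no part of the job. What is meant by the spatula is not purple or red, and is the smaller of those in its own colour.

How it is judged:
By the outcome, as a careful person would: the job done as asked, in the order asked, and still so for the second after the job is handed in, with the robot touching nothing.
It also fails if it takes over 51 s, if anything falls off the work surface, if the arm or the gripper's body presses on something with over 40 N, if the wrist force passes 120 N, or if a joint passes its speed limit or range.

## Working session

There is one attempt and no reset: what is moved stays moved. The work goes in short steps, Python scripts to look and compute and a shell command to move; the robot and the scene stay as the last step left them, time stands still between calls to the robot, and variables do not carry over. Pictures are saved under pics/ and viewed, and the job is handed in when it is done.

```bash
mkdir -p pics; python3 - <<'E'
from bench import bot
import cv2,numpy as np
o=bot.get_obs()
for k,v in o.items(): print(k,np.round(v,4))
for n in("side","top"):
    im=bot.read_camera(n); cv2.imwrite(f"pics/{n}0.png",im)
    p=bot.camera_params(n); print(n,np.round(p["K"],1).tolist(),np.round(p["world_from_camera"],4).tolist())
E
```

```text
time_s 0.0
qpos [ 1.2496  0.1311  1.4893  0.      1.523  -0.0854]
dq [ 0.0015  0.0001 -0.0005  0.0007  0.001   0.0003]
joint_torque [ 4.00000e-04 -5.59849e+01 -4.91756e+01  7.68000e-02  3.55000e-02
 -2.00000e-04]
tcp_pos [0.14   0.5829 0.2176]
tool_rot [ 2.4666e+00  1.9441e+00 -2.4000e-03]
wrist_force [ 0.142   0.1368 -0.9815]
moment [-0.015   0.0012 -0.0148]
width 0.093
side [[476.5, 0.0, 326.3], [0.0, 476.5, 192.8], [0.0, 0.0, 1.0]] [[0.9711, -0.1359, 0.1959, 0.3639], [-0.2383, -0.5258, 0.8166, -1.2372], [-0.008, -0.8397, -0.543, 0.8781], [0.0, 0.0, 0.0, 1.0]]
top [[443.6, 0.0, 319.4], [0.0, 443.6, 211.8], [0.0, 0.0, 1.0]] [[0.0033, -0.9942, 0.1076, 0.5463], [-0.9998, -0.0056, -0.0207, -0.0328], [0.0212, -0.1075, -0.994, 1.1578], [0.0, 0.0, 0.0, 1.0]]
```

View pics/side0.png

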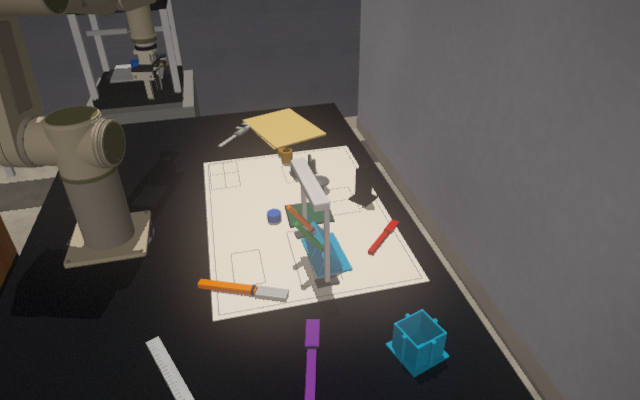

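View pics/top0.png

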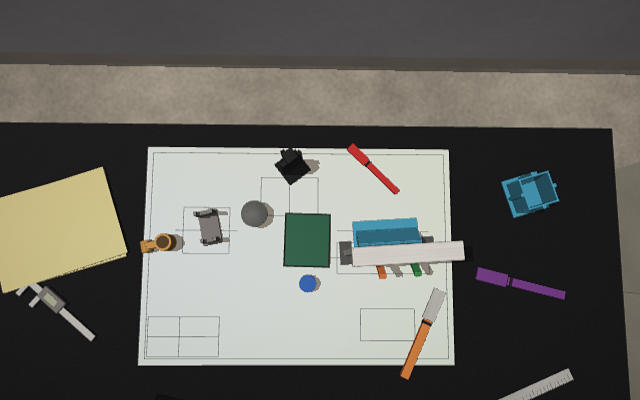

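The top view shows the dock at about (388,235), with the spatula's orange handle end at (381,271) and the file's green one at (417,270). The pad is at (307,240), the rest at (208,227), the cap at (254,214), the housing at (160,242) and the puck at (308,284). The long orange spatula at (425,335) is a look-alike. I'll zoom in next.

```bash
python3 - <<'E'
import cv2
t=cv2.imread("pics/top0.png"); s=cv2.imread("pics/side0.png")
cv2.imwrite("pics/tA.png",cv2.resize(t[190:300,330:480],None,fx=5,fy=5,interpolation=cv2.INTER_CUBIC))
cv2.imwrite("pics/tB.png",cv2.resize(t[195:305,130:335],None,fx=3.9,fy=3.9,interpolation=cv2.INTER_CUBIC))
cv2.imwrite("pics/sA.png",cv2.resize(s[140:290,260:410],None,fx=4,fy=4,interpolation=cv2.INTER_CUBIC))
E
```

```text
(no output)
```

View pics/tA.png

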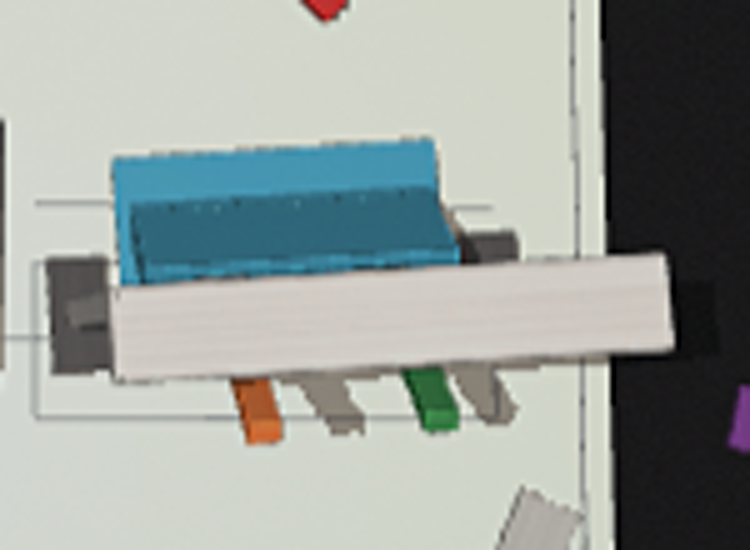

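View pics/tB.png

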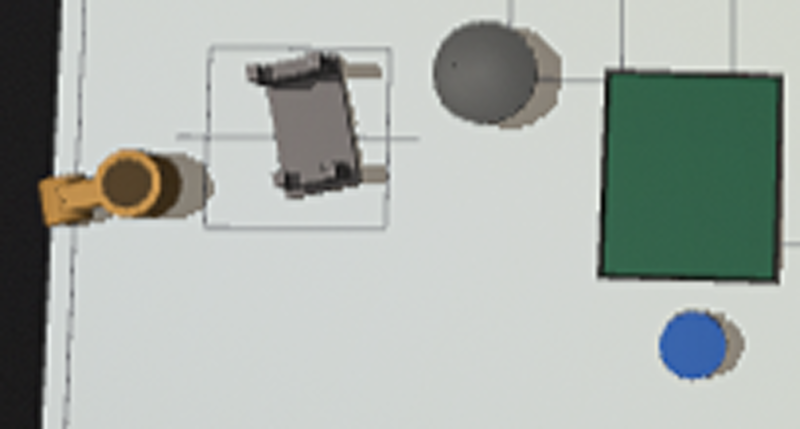

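View pics/sA.png

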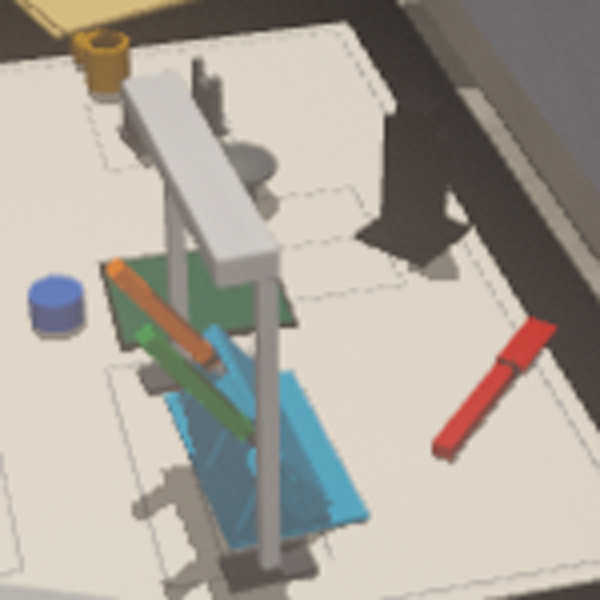

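```bash
cat > h.py <<'E'
from bench import bot
import numpy as np,cv2
from scipy.spatial.transform import Rotation as R
P={n:bot.camera_params(n) for n in("side","top")}
def ray(n,u,v):
    K=np.array(P[n]["K"]);T=np.array(P[n]["world_from_camera"])
    d=T[:3,:3]@np.linalg.solve(K,[u,v,1.]); return T[:3,3],d/np.linalg.norm(d)
def pl(n,u,v,z):
    o,d=ray(n,u,v); return o+d*(z-o[2])/d[2]
def tri(a,b):
    o1,d1=ray("top",*a);o2,d2=ray("side",*b)
    s=np.linalg.lstsq(np.stack([d1,-d2],1),o2-o1,rcond=None)[0]
    p,q=o1+s[0]*d1,o2+s[1]*d2; return (p+q)/2,np.linalg.norm(p-q)
def px(n,p):
    T=np.array(P[n]["world_from_camera"]);K=np.array(P[n]["K"])
    c=K@(T[:3,:3].T@(np.asarray(p)-T[:3,3])); return c[:2]/c[2]
E
python3 - <<'E'
from h import *
np.set_printoptions(precision=4,suppress=True)
A=lambda x,y:(330+x/5,190+y/5)      # zoom tA
B=lambda x,y:(130+x/3.9,195+y/3.9)
S=lambda x,y:(260+x/4,140+y/4)
print("lamp top corners z.257")
for q in[(118,382),(675,350),(665,253)]: print(pl("top",*A(*q),.257))
print("dock far edge");
for q in[(113,157),(435,140)]: print(pl("top",*A(*q),.006))
t=cv2.imread("pics/top0.png");s=cv2.imread("pics/side0.png")
for n,im,box in(("top",t,(260,285,370,425)),("side",s,(195,260,280,330))):
    a,b,c,d=box;h=cv2.cvtColor(im[a:b,c:d],cv2.COLOR_BGR2HSV)
    for nm,lo,hi in(("orange",(5,120,60),(18,255,255)),("green",(50,100,50),(75,255,255))):
        m=cv2.inRange(h,lo,hi);k,l,st,ce=cv2.connectedComponentsWithStats(m)
        for i in range(1,k):
            if st[i,4]>15:
                r=cv2.minAreaRect(np.argwhere(l==i)[:,::-1].astype(np.float32)+np.float32([c,a]))
                print(n,nm,st[i],cv2.boxPoints(r).round(1).tolist())
h=cv2.cvtColor(t,cv2.COLOR_BGR2HSV)
m=cv2.inRange(h,(60,80,40),(85,255,255));m[:,340:]=0
c=max(cv2.findContours(m,0,2)[0],key=cv2.contourArea);b=cv2.boxPoints(cv2.minAreaRect(c))
print("pad",np.array([pl("top",*q,.004) for q in b]))
m=cv2.inRange(h,(105,120,60),(125,255,255))
for c in cv2.findContours(m,0,2)[0]:
    if 50<cv2.contourArea(c)<1000:
        (x,y),r=cv2.minEnclosingCircle(c);print("puck?",x,y,r,pl("top",x,y,.026))
print("cradle base-ish uprights")
for q,z in(((247,68),.060),((345,58),.06),((275,182),.056),((360,182),.056)):print(pl("top",*B(*q),z))
print("cap",pl("top",*B(486,72),.042),"housing",pl("top",*B(129,182),.045),pl("top",*B(45,202),.03))
E
python3 - <<'E'
import cv2
t=cv2.imread("pics/top0.png"); s=cv2.imread("pics/side0.png")
cv2.imwrite("pics/tC.png",cv2.resize(t[200:255,180:240],None,fx=10,fy=10,interpolation=cv2.INTER_CUBIC))
cv2.imwrite("pics/sC.png",cv2.resize(s[140:200,270:340],None,fx=10,fy=10,interpolation=cv2.INTER_CUBIC))
E
```

```text
lamp top corners z.257
[ 0.5333 -0.1209  0.257 ]
[ 0.5469 -0.3479  0.257 ]
[ 0.5863 -0.345   0.257 ]
dock far edge
[ 0.6462 -0.1434  0.006 ]
[ 0.656  -0.3125  0.006 ]
top orange [ 6  6 10 13 88] [[376.0, 266.0], [382.70001220703125, 264.20001220703125], [386.1000061035156, 276.70001220703125], [379.3999938964844, 278.5]]
top green [41  4 11 12 88] [[410.29998779296875, 264.29998779296875], [416.70001220703125, 261.70001220703125], [421.70001220703125, 274.29998779296875], [415.29998779296875, 276.8999938964844]]
side orange [  7  10  26  26 143] [[286.0, 207.0], [289.0, 204.0], [312.5, 227.5], [309.5, 230.5]]
pad [[ 0.5322  0.0332  0.004 ]
 [ 0.6665  0.0313  0.004 ]
 [ 0.6642 -0.0822  0.004 ]
 [ 0.5297 -0.0789  0.004 ]]
puck? 307.32550048828125 283.2449645996094 8.438080787658691 [ 0.4874 -0.0264  0.026 ]
cradle base-ish uprights
[0.6618 0.2564 0.06  ]
[0.6685 0.1947 0.06  ]
[0.5898 0.2374 0.056 ]
[0.59   0.1839 0.056 ]
cap [0.6619 0.1074 0.042 ] housing [0.5899 0.3327 0.045 ] [0.5773 0.3909 0.03  ]
```

View pics/tC.png

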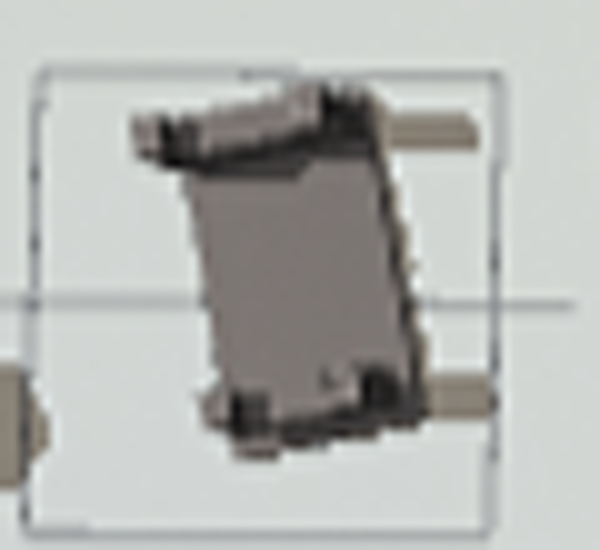

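View pics/sC.png

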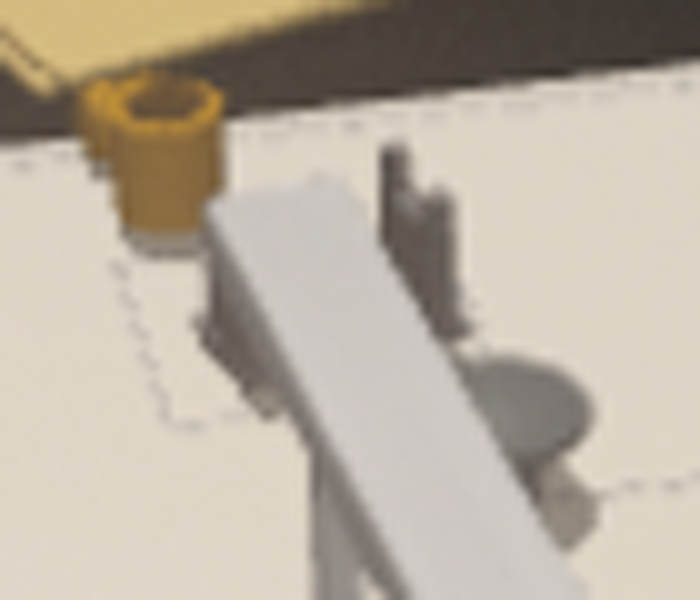

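```bash
python3 - <<'E'
from h import *
np.set_printoptions(precision=4,suppress=True)
C=lambda x,y:(180+x/10,200+y/10)
for z in(.0,.008,.012):
    L=[pl("top",*C(*q),z)[:2] for q in((190,190),(222,385))]
    Rr=[pl("top",*C(*q),z)[:2] for q in((383,170),(424,385))]
    for e in(L,Rr): d=e[0]-e[1];print(z,e,np.degrees(np.arctan2(d[1],d[0])))
    d=(Rr[0]-Rr[1]);d/=np.linalg.norm(d);n=np.array([-d[1],d[0]]);print("width",(np.mean(L,0)-np.mean(Rr,0))@n)
print("cheeks far: left outer",[pl("top",*C(*q),.06)[:2] for q in((135,115),(150,160),(375,100))])
print("near: ",[pl("top",*C(*q),.056)[:2] for q in((203,400),(240,450),(425,415))])
for q in((150,160),(135,115),(165,115)): print(pl("top",*C(*q),.06))
h=cv2.cvtColor(cv2.imread("pics/top0.png"),cv2.COLOR_BGR2GRAY)[205:252,188:226]
for r in h[::1]: print(' '.join('%3d'%v for v in r))
E
```

```text
0.0 [array([0.651, 0.257]), array([0.6002, 0.2471])] 11.037195632695191
0.0 [array([0.6565, 0.207 ]), array([0.6005, 0.1949])] 12.237883752713902
width 0.0504924693959526
0.008 [array([0.6503, 0.2549]), array([0.5999, 0.2451])] 11.037195632695209
0.008 [array([0.6557, 0.2054]), array([0.6001, 0.1933])] 12.237883752713913
width 0.050143574442708685
0.012 [array([0.6499, 0.2539]), array([0.5997, 0.2442])] 11.03719563269521
0.012 [array([0.6553, 0.2045]), array([0.5999, 0.1925])] 12.237883752713877
width 0.04996912696608669
cheeks far: left outer [array([0.6641, 0.2561]), array([0.6529, 0.252 ]), array([0.6682, 0.1971])]
near:  [array([0.5939, 0.2381]), array([0.5816, 0.2286]), array([0.5904, 0.1834])]
[0.6529 0.252  0.06  ]
[0.6641 0.2561 0.06  ]
[0.6642 0.2487 0.06  ]
213 213 214 214 213 213 214 214 214 213 214 214 214 214 214 214 214 214 214 214 213 214 213 213 213 213 213 213 213 213 213 213 213 213 213 213 213 213
193 193 193 194 194 193 193 193 193 194 194 194 194 194 194 194 195 196 196 195 195 197 217 216 216 216 215 216 216 215 215 215 215 215 215 215 214 215
184 185 184 185 18
[... 6121 characters left out ...]
 214 215 216 215 215 214 213 213 213 213 213 212 213 213 212 212 213 213 213 213 213 212 213
212 212 212 212 212 212 213 212 212 212 212 212 212 212 212 213 212 213 213 213 212 212 212 212 213 213 213 213 213 212 212 212 212 213 213 212 212 213
212 212 212 212 212 212 212 212 212 212 212 212 213 212 212 212 213 212 213 212 212 212 212 212 213 213 212 212 213 213 212 212 212 212 213 212 212 213
212 212 212 212 212 212 212 211 211 212 212 212 212 212 212 212 212 212 212 213 212 212 212 212 213 212 213 213 213 212 213 212 213 213 212 212 213 212
213 213 212 213 212 212 213 212 212 212 213 213 213 213 213 213 212 213 212 213 212 213 213 213 213 213 212 213 213 213 213 213 213 213 213 213 213 213
```

```bash
python3 - <<'E'
from h import *
np.set_printoptions(precision=4,suppress=True)
f=pl("top",202.3,211.6,.06);n=pl("top",207.9,239.0,.056);d=f-n
print(f,n,np.linalg.norm(d[:2]),np.degrees(np.arctan2(d[1],d[0])),(f+n)/2)
# base centreline at .01
m=(pl("top",180+20.6,200+28.75,.01)+pl("top",180+40.35,200+27.75,.01))/2;print(m)
# handle end of spatula: top pixels; side
print(tri((382.8,277.0),(287.8,206.0)))
for z in(.15,.157,.162): print(pl("top",382.8,277.2,z),pl("side",287.5,205.5,z))
# dock yaw & origin from lamp & base: 
a=np.radians(-3.4)
for yaw in(3.4,):
    c,s=np.cos(np.radians(yaw)),np.sin(np.radians(yaw));Rz=np.array([[c,-s],[s,c]])
    for p,l in(((.5333,-.1209),(-.042,.115)),((.5469,-.3479),(-.042,-.115)),((.5863,-.345),(-.002,-.115)),((.6462,-.1434),(.05,.085)),((.656,-.3125),(.05,-.085))):
        print("dock o",np.array(p)-Rz@np.array(l))
    o=np.array([.5791,-.235]); e=o+Rz@np.array([-.07,.04]);t=o+Rz@np.array([.03,.04])
    print("pred handle end",e,"tip",t)
E
```

```text
[0.664  0.2344 0.06  ] [0.5965 0.2195 0.056 ] 0.06916198255276841 12.46177398280655 [0.6302 0.2269 0.058 ]
[0.6263 0.2242 0.01  ]
(array([ 0.5084, -0.1955,  0.1607]), np.float64(0.0003941721345438992))
[ 0.5077 -0.1973  0.15  ] [ 0.51   -0.1774  0.15  ]
[ 0.508  -0.1961  0.157 ] [ 0.5086 -0.1876  0.157 ]
[ 0.5082 -0.1953  0.162 ] [ 0.5076 -0.1949  0.162 ]
dock o [ 0.582  -0.2332]
dock o [ 0.582  -0.2306]
dock o [ 0.5815 -0.2301]
dock o [ 0.6013 -0.2312]
dock o [ 0.601  -0.2306]
pred handle end [ 0.5069 -0.1992] tip [ 0.6067 -0.1933]
```

```bash
python3 -m jog '[[[0,0,-0.3,0,0,-0.0313,0.6],[0,0,-0.3,0,0,-0.0313,0.6],[0,0,-0.3,0,0,-0.0313,0.6],[-1,1,0,0,0,0,0.6],[-1,1,0,0,0,0,0.6],[-1,1,0,0,0,0,0.6],[-1,1,0,0,0,0,0.6],[-1,1,0,0,0,0,0.6],[-1,1,0,0,0,0,0.6],[-1,1,0,0,0,0,0.6]]]' 25
python3 -m jog '[[[-1,1,0,0,0,0,0.6],[-1,1,0,0,0,0,0.6],[-1,0.7,0,0,0,0,0.6],[-1,0,0,0,0,0,0.6],[-1,0,0,0,0,0,0.6],[-1,0,0,0,0,0,0.6],[-1,0,0,0,0,0,0.6],[-1,0,0,0,0,0,0.6],[-1,0,0,0,0,0,0.6],[-1,0,0,0,0,0,0.6]]]'
```

```text
time_s: 0.93
tcp_pos: [0.326, 0.4176, 0.2408]
tool_rot: [-2.154, -2.286, 0.001]
wrist_force: [0.4, 0.6, -0.1]
width: 0.0558
time_s: 1.77
tcp_pos: [0.407, 0.1723, 0.2407]
tool_rot: [-2.154, -2.286, 0.001]
wrist_force: [-0.5, -0.3, -0.1]
width: 0.0558
```

```bash
python3 -m jog '[[[-1,0,0,0,0,0,0.6],[-1,0,0,0,0,0,0.6],[-1,0,0,0,0,0,0.6],[-1,0,0,0,0,0,0.6],[-1,0,0,0,0,0,0.6],[-1,0,0,-0.0278,0,0,0.6],[-1,0,0,-0.0278,0,0,0.6],[-1,0,0,-0.0278,0,0,0.6],[-1,0,0,-0.0278,0,0,0.6],[-1,0,0,-0.0278,0,0,0.6]]]'
python3 -m jog '[[[-1,0,0,-0.0278,0,0,0.6],[-1,0,0,-0.0278,0,0,0.6],[-1,0,0,0,0,0,0.6],[-1,0,0,0,0,0,0.6],[-0.7,0,0,0,0,0,0.6],[0,0,0,0,0,0,0.6]]]'
python3 - <<'E'
from h import *
np.set_printoptions(precision=4,suppress=True)
o=bot.get_obs();p=o["tcp_pos"];M=R.from_rotvec(o["tool_rot"]).as_matrix();print(p,M.T,o["qpos"],o["width"])
g=np.array([.540,-.1934,.1146])
print("to grasp mm tool axes",M.T@(g-p)*1000)
for n in("side","top"): cv2.imwrite(f"pics/{n}1.png",bot.read_camera(n))
E
```

```text
time_s: 2.6
tcp_pos: [0.4224, -0.077, 0.2414]
tool_rot: [1.92, 2.04, 0.455]
wrist_force: [-0.8, 0.9, 0.1]
width: 0.0555
time_s: 3.1
tcp_pos: [0.4446, -0.2049, 0.2399]
tool_rot: [1.835, 1.945, 0.607]
wrist_force: [0.8, 0.3, 0.5]
width: 0.0558
[ 0.4446 -0.2049  0.2399] [[-0.0605  0.9981  0.0089]
 [ 0.8258  0.045   0.5621]
 [ 0.5607  0.0413 -0.827 ]] [-0.9181 -0.7009  2.2474  0.5135  1.2792 -2.6174] 0.05576914352369516
to grasp mm tool axes [  4.5951   8.8264 157.5782]
```

View pics/side1.png

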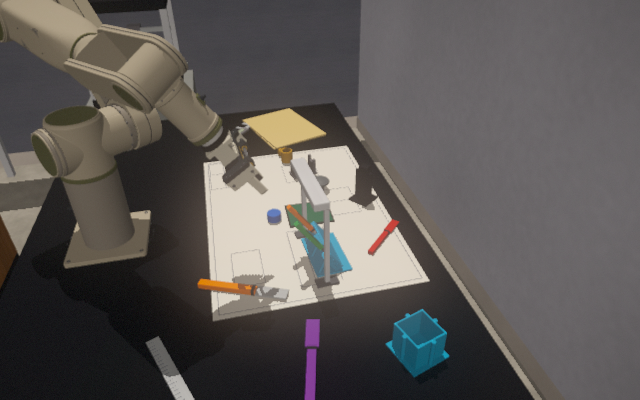

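View pics/top1.png

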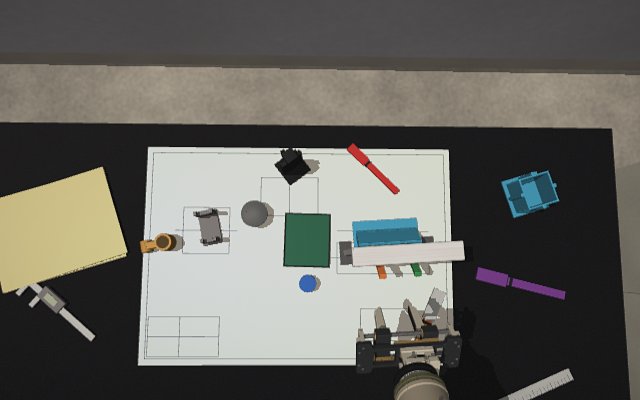

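Nothing has moved. The gripper is short of the dock, but joint 6 is near its limit at -2.62. I'll use the half turn about tool z, which gives the same grasp and brings it to about +0.5.

```bash
python3 -m jog '[[[0,0,0,0,0,0.0385,0.5],[0,0,0,0,0,0.0385,0.5],[0,0,0,0,0,0.0385,0.5],[0,0,0,0,0,0.0385,0.5],[0,0,0,0,0,0.0385,0.5],[0,0,0,0,0,0.0385,0.5],[0,0,0,0,0,0.0385,0.5],[0,0,0,0,0,0.0385,0.5],[0,0,0,0,0,0.0385,0.5],[0,0,0,0,0,0.0385,0.5]]]'
python3 -m jog '[[[0,0,0,0,0,0.0385,0.5],[0,0,0,0,0,0.0385,0.5],[0,0,0,0,0,0.0385,0.5],[0,0,0,0,0,0.0385,0.5],[0,0,0,0,0,0.0385,0.5],[0,0,0,0,0,0.0385,0.5],[0,0,0,0,0,0.0385,0.5],[0,0,0,0,0,0.0385,0.5],[0,0,0,0,0,0.0385,0.5],[0,0,0,0,0,0.0385,0.5]]]'
python3 -m jog '[[[0,0,0,0,0,0.0385,0.5],[0,0,0,0,0,0.0385,0.5],[0,0,0,0,0,0.0385,0.5],[0,0,0,0,0,0.0385,0.5],[0,0,0,0,0,0.0385,0.5],[0,0,0,0,0,0.0385,0.5]]]'
cat > rel.py <<'E'
from h import *
import sys
np.set_printoptions(precision=4,suppress=True)
o=bot.get_obs();p=np.array(o["tcp_pos"]);M=R.from_rotvec(o["tool_rot"]).as_matrix();g=p-.019*M[:,2]
print("t",o["time_s"],"tcp",p,"grasp",g,"q",o["qpos"],"w",o["width"]);print("axes rows",M.T.round(3).tolist(),"F",np.round(o["wrist_force"],1))
def to(t): print("rows share to TCP target",(M.T@(np.array(t)-p)/.025).round(2))
def turn(Mt): print("turn share",(R.from_matrix(M.T@Mt).as_rotvec()/np.pi).round(4))
E
python3 - <<'E'
from rel import *
to([.540,-.1934,.1146])
a,l=np.radians(3.4),np.radians(35)
z=np.array([np.sin(l)*np.cos(a),np.sin(l)*np.sin(a),-np.cos(l)]);x=-np.array([-np.sin(a),np.cos(a),0]);turn(np.stack([x,np.cross(z,x),z],1))
E
```

```text
time_s: 4.03
tcp_pos: [0.4455, -0.2004, 0.2408]
tool_rot: [2.867, 0.61, 0.896]
wrist_force: [-0.6, -0.6, 0.3]
width: 0.0465
time_s: 4.87
tcp_pos: [0.4456, -0.2004, 0.2408]
tool_rot: [-2.556, 1.066, -0.76]
wrist_force: [-0.0, -0.1, -0.1]
width: 0.0462
time_s: 5.37
tcp_pos: [0.4455, -0.2004, 0.2408]
tool_rot: [-1.921, 1.818, -0.546]
wrist_force: [0.3, -0.5, -0.0]
width: 0.0462
t 5.3667 tcp [ 0.4455 -0.2004  0.2408] grasp [ 0.4349 -0.2012  0.2565] q [-0.91   -0.7084  2.2505  0.513   1.281   0.5368] w 0.0462477775958802
axes rows [[0.059, -0.998, -0.013], [-0.825, -0.041, -0.563], [0.561, 0.044, -0.826]] F [ 0.3 -0.5 -0. ]
rows share to TCP target [ 0.01 -0.29  6.3 ]
turn share [ 0.0041  0.0035 -0.0025]
```

```bash
python3 -m jog '[[[0,-0.29,1,0.0041,0.0035,-0.0025,0.5],[0,0,1,0,0,0,0.5],[0,0,1,0,0,0,0.5],[0,0,1,0,0,0,0.5],[0,0,0,0,0,0,0.5],[0,0,0,0,0,0,0.5]]]'
python3 - <<'E'
from rel import *
to([.540,-.1934,.1146])
s=bot.read_camera("side");t=bot.read_camera("top")
cv2.imwrite("pics/s2.png",cv2.resize(s[150:290,230:370],None,fx=4,fy=4,interpolation=cv2.INTER_CUBIC))
cv2.imwrite("pics/t2.png",cv2.resize(t[220:330,330:480],None,fx=5,fy=5,interpolation=cv2.INTER_CUBIC))
E
```

```text
time_s: 5.87
tcp_pos: [0.5078, -0.1956, 0.1612]
tool_rot: [-1.927, 1.805, -0.567]
wrist_force: [0.6, -0.5, -0.1]
width: 0.0467
t 5.8667 tcp [ 0.5078 -0.1956  0.1612] grasp [ 0.497  -0.1963  0.1768] q [-0.7642 -0.4881  2.2642  0.5267  0.9937  0.5328] w 0.04672237212490366
axes rows [[0.065, -0.998, 0.001], [-0.819, -0.054, -0.572], [0.57, 0.037, -0.821]] F [ 0.6 -0.5 -0.1]
rows share to TCP target [-0.    0.01  2.27]
```

View pics/s2.png

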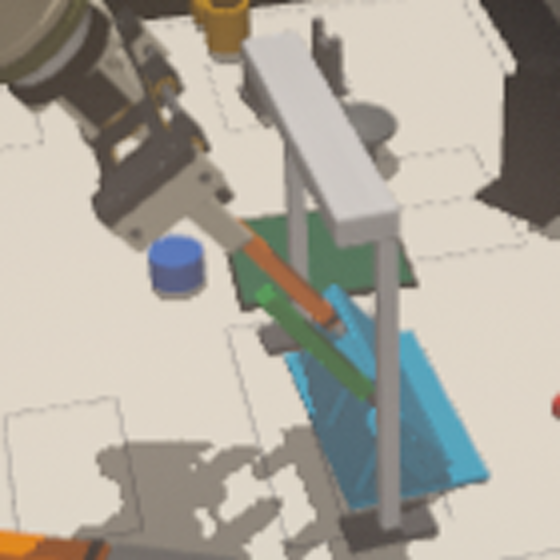

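View pics/t2.png

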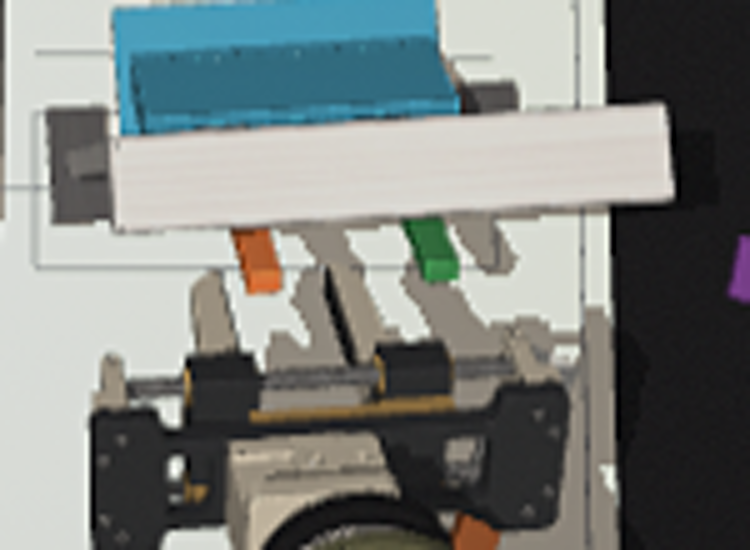

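The fingertips, at (208,280) and (328,270) in the zoom, straddle the orange end at (262,285), and the file is clear. I'll advance and grip.

```bash
python3 -m jog '[[[0,0,1,0,0,0,0.5],[0,0,1,0,0,0,0.5],[0,0,0.27,0,0,0,0.5],[0,0,0,0,0,0,0.5],[0,0,0,0,0,0,0],[0,0,0,0,0,0,0],[0,0,0,0,0,0,0],[0,0,0,0,0,0,0],[0,0,0,0,0,0,0],[0,0,0,0,0,0,0]]]' 25
python3 - <<'E'
from rel import *
s=bot.read_camera("side")
cv2.imwrite("pics/s3.png",cv2.resize(s[150:290,230:370],None,fx=4,fy=4,interpolation=cv2.INTER_CUBIC))
E
```

```text
time_s: 6.8
tcp_pos: [0.5408, -0.1953, 0.1168]
tool_rot: [-1.924, 1.806, -0.572]
wrist_force: [-4.6, 6.3, 6.4]
width: 0.0161
t 6.8 tcp [ 0.5408 -0.1953  0.1168] grasp [ 0.5299 -0.196   0.1324] q [-0.7041 -0.3294  2.2378  0.5589  0.8474  0.5094] w 0.016089108399211773
axes rows [[0.063, -0.998, 0.002], [-0.817, -0.052, -0.574], [0.573, 0.035, -0.819]] F [-4.6  6.3  6.4]
```

View pics/s3.png

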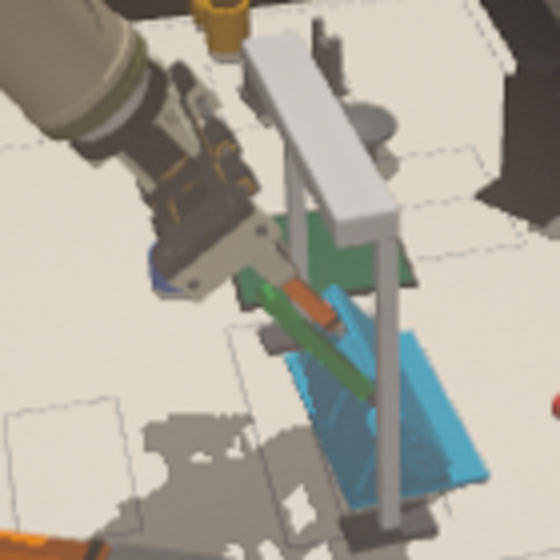

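```bash
python3 -m jog '[[[-0.03,0,-0.3,0,0,0,0],[0,0,-0.5,0,0,0,0],[0,0,-0.5,0,0,0,0]]]'
python3 -m jog '[[[0,0,-0.7,0,0,0,0],[0,0,-0.7,0,0,0,0],[0,0,-0.7,0,0,0,0],[0,0,-0.7,0,0,0,0],[0,0,0,0,0,0,0]]]'
python3 - <<'E'
from rel import *
s=bot.read_camera("side")
cv2.imwrite("pics/s4.png",cv2.resize(s[120:290,200:370],None,fx=3.5,fy=3.5,interpolation=cv2.INTER_CUBIC))
E
```

```text
time_s: 7.1
tcp_pos: [0.5216, -0.1954, 0.1424]
tool_rot: [-1.925, 1.807, -0.57]
wrist_force: [1.4, 3.1, -2.1]
width: 0.016
time_s: 7.52
tcp_pos: [0.4822, -0.2002, 0.2038]
tool_rot: [-1.925, 1.806, -0.58]
wrist_force: [0.4, -0.6, -0.2]
width: 0.0161
t 7.5167 tcp [ 0.4822 -0.2002  0.2038] grasp [ 0.4713 -0.2008  0.2193] q [-0.8247 -0.6089  2.2651  0.5144  1.118   0.5405] w 0.01605922784019439
axes rows [[0.061, -0.998, 0.007], [-0.816, -0.054, -0.576], [0.575, 0.029, -0.817]] F [ 0.4 -0.6 -0.2]
```

View pics/s4.png

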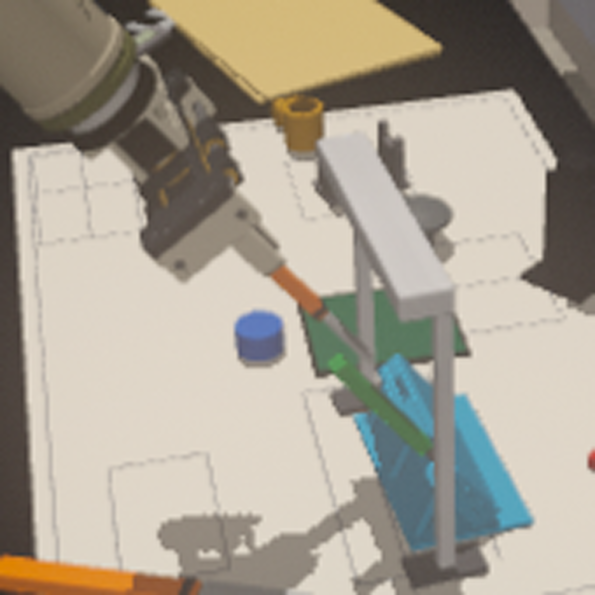

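The spatula is out and held straight, blade tip about 0.10 m up at (370,365) in the zoom. I'll back away from the light bar, then cross to the pad. I'll yaw the swing about -20° to keep the fingers clear of the puck.

```bash
python3 -m jog '[[[-0.05,0.65,-0.46,0,0,0,0],[-0.05,0.65,-0.46,0,0,0,0],[-0.05,0.65,-0.46,0,0,0,0],[-1,0,0,0,0,0,0],[-1,0,0,0,0,0,0],[-1,0,0,0,0,0,0],[-1,0,0,0,0,0,0],[-1,0,0,0,0,0,0],[-1,0,0,0,0,0,0],[-1,0,0,0,0,0,0]]]'
python3 -m jog '[[[-1,0,0,0,0,0,0],[-1,0,0,0,0,0,0],[0,0,0,0,0.0187,0.0265,0],[0,0,0,0,0.0187,0.0265,0],[0,0,0,0,0.0187,0.0265,0],[0,0,0,0,0.0187,0.0265,0],[0,0,0,0,0,0,0]]]'
cat > tgt.py <<'E'
from rel import *
def frame(yaw,elev):  # tool z pointing down/forward, gripper elevation elev deg, half-turned x
    a,l=np.radians(yaw),np.radians(90-elev)
    z=np.array([np.sin(l)*np.cos(a),np.sin(l)*np.sin(a),-np.cos(l)]);x=-np.array([-np.sin(a),np.cos(a),0])
    return np.stack([x,np.cross(z,x),z],1)
E
python3 - <<'E'
from tgt import *
F=frame(-20,55); turn(F)
tip=np.array([.635,.005,.03]); to(tip-.121*F[:,2])
E
```

```text
time_s: 8.4
tcp_pos: [0.4643, -0.0528, 0.1959]
tool_rot: [-1.95, 1.812, -0.502]
wrist_force: [0.6, -0.6, -1.3]
width: 0.0159
time_s: 8.98
tcp_pos: [0.4721, -0.004, 0.1956]
tool_rot: [-1.644, 2.196, -0.611]
wrist_force: [0.2, 0.7, -1.0]
width: 0.016
t 8.9833 tcp [ 0.4721 -0.004   0.1956] grasp [ 0.4626 -0.0013  0.2118] q [-0.0082 -0.8296  2.3786 -0.1561  1.0654  1.8867] w 0.01598562306792842
axes rows [[-0.28, -0.96, -0.007], [-0.819, 0.242, -0.521], [0.502, -0.14, -0.854]] F [ 0.2  0.7 -1. ]
turn share [0.0201 0.0132 0.0163]
rows share to TCP target [-2.33 -1.5   4.05]
```

```bash
python3 -m jog '[[[-0.466,-0.3,0.75,0.004,0.0026,0.0033,0],[-0.466,-0.3,0.75,0.004,0.0026,0.0033,0],[-0.466,-0.3,0.75,0.004,0.0026,0.0033,0],[-0.466,-0.3,0.75,0.004,0.0026,0.0033,0],[-0.466,-0.3,0.75,0.004,0.0026,0.0033,0],[0,0,0,0,0,0,0],[0,0,0,0,0,0,0]]]'
python3 - <<'E'
from tgt import *
F=frame(-20,55); turn(F)
tip=np.array([.635,.005,.03]); to(tip-.121*F[:,2])
print("est tip",p+.121*M[:,2], px("side",p+.121*M[:,2]),px("top",p+.121*M[:,2]))
for n in("side","top"):
  im=bot.read_camera(n); cv2.imwrite(f"pics/{n}5.png",im)
  u=px(n,p+.05*M[:,2]).astype(int)
  c=im[u[1]-70:u[1]+70,u[0]-90:u[0]+90];cv2.imwrite(f"pics/{n}5z.png",cv2.resize(c,None,fx=4,fy=4,interpolation=cv2.INTER_CUBIC));print(u-[90,70])
E
```

```text
time_s: 9.57
tcp_pos: [0.5668, 0.0246, 0.135]
tool_rot: [-1.564, 2.215, -0.695]
wrist_force: [-0.6, 0.2, -1.0]
width: 0.0156
t 9.5667 tcp [0.5668 0.0246 0.135 ] grasp [0.5566 0.0283 0.1507] q [ 0.1264 -0.3876  2.2428 -0.3823  0.7722  2.2438] w 0.015629021114885802
axes rows [[-0.336, -0.942, 0.004], [-0.775, 0.274, -0.569], [0.535, -0.194, -0.822]] F [-0.6  0.2 -1. ]
turn share [0.0018 0.0001 0.0025]
rows share to TCP target [-0.2   0.09  0.23]
est tip [0.6315 0.0011 0.0355] [317.3332 199.0991] [296.8047 225.9036]
[214 112]
[200 169]
```

View pics/side5z.png

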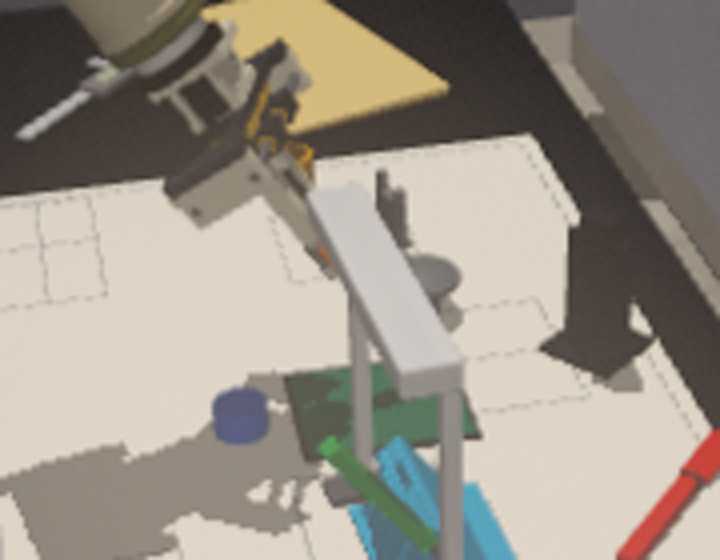

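View pics/top5z.png

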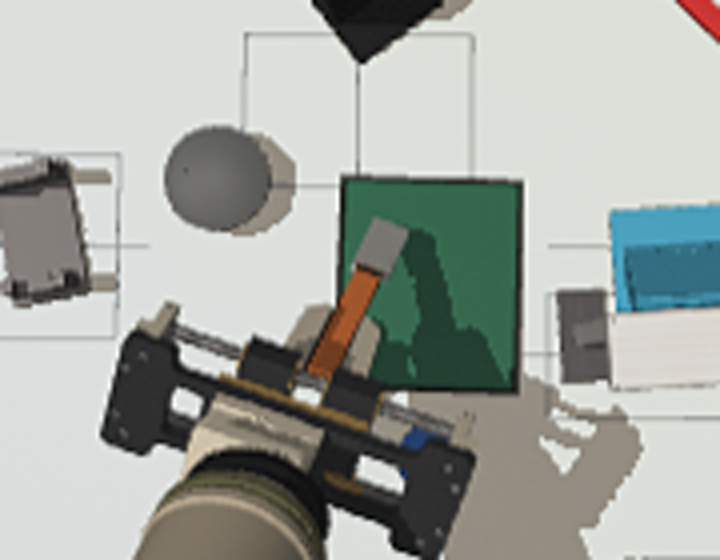

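The top view puts the blade tip at (298,225), against a predicted (297,226), so it is held straight over the pad about 30 mm up. I'll lower it to touch.

```bash
python3 -m jog '[[[0,0.25,0.36,0,0,0,0],[0,0.25,0.36,0,0,0,0],[0,0.05,0.07,0,0,0,0],[0,0.05,0.07,0,0,0,0],[0,0,0,0,0,0,0],[0,0,0,0,0,0,0]]]' 25
python3 -m jog '[[[0,0.046,0.066,0,0,0,0],[0,0,0,0,0,0,0]]]'
python3 -m jog '[[[0,0.046,0.066,0,0,0,0],[0,0,0,0,0,0,0]]]'
python3 -m jog '[[[0,0.046,0.066,0,0,0,0],[0,0,0,0,0,0,0]]]'
```

```text
time_s: 10.17
tcp_pos: [0.5684, 0.0246, 0.1128]
tool_rot: [-1.555, 2.213, -0.7]
wrist_force: [0.8, -0.3, -0.8]
width: 0.016
time_s: 10.33
tcp_pos: [0.5685, 0.0246, 0.1107]
tool_rot: [-1.554, 2.213, -0.7]
wrist_force: [0.2, -0.9, -0.8]
width: 0.0158
time_s: 10.5
tcp_pos: [0.5683, 0.0246, 0.1083]
tool_rot: [-1.555, 2.214, -0.699]
wrist_force: [-0.2, 0.1, -0.8]
width: 0.0159
time_s: 10.67
tcp_pos: [0.5687, 0.0246, 0.1069]
tool_rot: [-1.554, 2.213, -0.7]
wrist_force: [-2.6, 1.2, 2.3]
width: 0.0157
```

```bash
cat > swing.py <<'E'
from tgt import *
def swing(L,tip,yaw,e0,e1,g0,g1,n,p,M):
    h=np.array([np.cos(np.radians(yaw)),np.sin(np.radians(yaw)),0]);k=np.array([0,0,1])
    for i in range(1,n+1):
        e=np.radians(e0+(e1-e0)*i/n);g=g0+(g1-g0)*i/n;F=frame(yaw,g)
        G=tip+L*(-np.cos(e)*h+np.sin(e)*k);q=G+.019*F[:,2]
        print(i,(M.T@(q-p)/.025).round(3).tolist(),(R.from_matrix(M.T@F).as_rotvec()/np.pi).round(4).tolist(),"tcp",q.round(4))
        p,M=q,F
E
python3 - <<'E'
from swing import *
yaw=np.degrees(np.arctan2(M[1,2],M[0,2]));el=np.degrees(np.arcsin(-M[2,2]));print(yaw,el)
tip=p+.1245*M[:,2];print(tip)
swing(.1435,tip,yaw,el,10,el,70,18,p,frame(yaw,el))
E
```

```text
t 10.6667 tcp [0.5687 0.0246 0.1069] grasp [0.5584 0.0283 0.1224] q [ 0.1275 -0.3405  2.2667 -0.4192  0.7008  2.2961] w 0.01566186090931948
axes rows [[-0.339, -0.941, 0.0], [-0.77, 0.278, -0.575], [0.541, -0.195, -0.818]] F [-2.6  1.2  2.3]
-19.855147888159525 54.901443237351
[0.636  0.0003 0.005 ]
1 [-0.0, 0.261, 0.005] [-0.0047, 0.0, 0.0] tcp [0.5638 0.0264 0.103 ]
2 [0.0, 0.26, 0.02] [-0.0047, -0.0, -0.0] tcp [0.559  0.0281 0.0989]
3 [0.0, 0.259, 0.034] [-0.0047, 0.0, 0.0] tcp [0.5543 0.0298 0.0947]
4 [0.0, 0.256, 0.049] [-0.0047, -0.0, 0.0] tcp [0.5499 0.0314 0.0902]
5 [-0.0, 0.253, 0.063] [-0.0047, 0.0, -0.0] tcp [0.5456 0.033  0.0855]
6 [0.0, 0.249, 0.077] [-0.0047, -0.0, -0.0] tcp [0.5415 0.0345 0.0807]
7 [-0.0, 0.244, 0.09] [-0.0047, 0.0, -0.0] tcp [0.5376 0.0359 0.0757]
8 [-0.0, 0.238, 0.104] [-0.0047, -0.0, 0.0] tcp [0.5339 0.0372 0.0705]
9 [0.0, 0.232, 0.117] [-0.0047, -0.0, -0.0] tcp [0.5304 0.0385 0.0652]
10 [-0.0, 0.225, 0.13] [-0.0047, 0.0, 0.0] tcp [0.5271 0.0396 0.0597]
11 [0.0, 0.217, 0.142] [-0.0047, -0.0, -0.0] tcp [0.5241 0.0407 0.0541]
12 [-0.0, 0.208, 0.153] [-0.0047, 0.0, 0.0] tcp [0.5212 0.0418 0.0484]
13 [0.0, 0.199, 0.165] [-0.0047, 0.0, -0.0] tcp [0.5186 0.0427 0.0425]
14 [-0.0, 0.189, 0.175] [-0.0047, -0.0, 0.0] tcp [0.5163 0.0436 0.0366]
15 [0.0, 0.179, 0.185] [-0.0047, 0.0, -0.0] tcp [0.5141 0.0443 0.0306]
16 [-0.0, 0.168, 0.195] [-0.0047, 0.0, -0.0] tcp [0.5123 0.045  0.0245]
17 [0.0, 0.156, 0.204] [-0.0047, -0.0, 0.0] tcp [0.5106 0.0456 0.0183]
18 [0.0, 0.144, 0.212] [-0.0047, -0.0, -0.0] tcp [0.5092 0.0461 0.0121]
```

```bash
python3 -m jog '[[[0,0.13,0.01,-0.0023,0,0,0],[0,0.13,0.01,-0.0024,0,0,0],[0,0.13,0.01,-0.0023,0,0,0],[0,0.13,0.01,-0.0024,0,0,0],[0,0.13,0.02,-0.0023,0,0,0],[0,0.13,0.02,-0.0024,0,0,0]]]' 25
python3 - <<'E'
from tgt import *
t=bot.read_camera("top");cv2.imwrite("pics/t6.png",cv2.resize(t[169:309,200:380],None,fx=4,fy=4,interpolation=cv2.INTER_CUBIC))
E
```

```text
time_s: 11.17
tcp_pos: [0.5546, 0.0298, 0.0946]
tool_rot: [-1.575, 2.243, -0.655]
wrist_force: [-1.3, -0.9, 5.6]
width: 0.0157
t 11.1667 tcp [0.5546 0.0298 0.0946] grasp [0.545  0.0333 0.1107] q [ 0.1289 -0.3386  2.2711 -0.3783  0.729   2.2682] w 0.01572919968867635
axes rows [[-0.339, -0.941, -0.0], [-0.793, 0.286, -0.538], [0.506, -0.182, -0.843]] F [-1.3 -0.9  5.6]
```

View pics/t6.png

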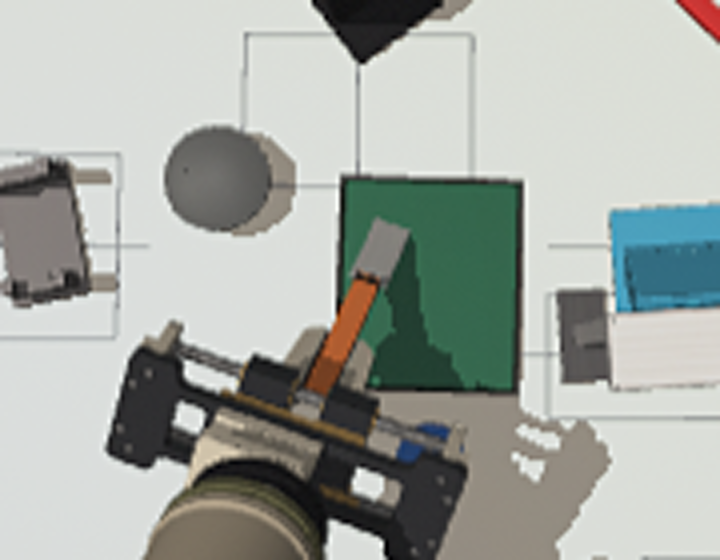

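The tip stays put at (393,227) in the zoom, under about 5 N, while the handle comes down. I'll continue the swing.

```bash
python3 -m jog '[[[0,0.256,0.049,-0.0047,0,0,0],[0,0.253,0.063,-0.0047,0,0,0],[0,0.249,0.077,-0.0047,0,0,0],[0,0.244,0.09,-0.0047,0,0,0],[0,0.238,0.104,-0.0047,0,0,0],[0,0.232,0.117,-0.0047,0,0,0]]]'
python3 -m jog '[[[0,0.225,0.13,-0.0047,0,0,0],[0,0.217,0.142,-0.0047,0,0,0],[0,0.208,0.153,-0.0047,0,0,0],[0,0.199,0.165,-0.0047,0,0,0]]]'
python3 - <<'E'
from tgt import *
t=bot.read_camera("top");cv2.imwrite("pics/t7.png",cv2.resize(t[169:309,200:380],None,fx=4,fy=4,interpolation=cv2.INTER_CUBIC))
E
```

```text
time_s: 11.72
tcp_pos: [0.5298, 0.0388, 0.0644]
tool_rot: [-1.617, 2.303, -0.56]
wrist_force: [-3.7, 1.9, 6.3]
width: 0.0159
time_s: 12.05
tcp_pos: [0.5178, 0.0429, 0.0412]
tool_rot: [-1.644, 2.34, -0.497]
wrist_force: [-1.9, 1.1, 3.4]
width: 0.016
t 12.05 tcp [0.5178 0.0429 0.0412] grasp [0.5105 0.0455 0.0585] q [ 0.1158 -0.2569  2.2625 -0.2619  0.7752  2.187 ] w 0.015963051513063178
axes rows [[-0.339, -0.941, 0.0], [-0.86, 0.31, -0.406], [0.382, -0.138, -0.914]] F [-1.9  1.1  3.4]
```

View pics/t7.png

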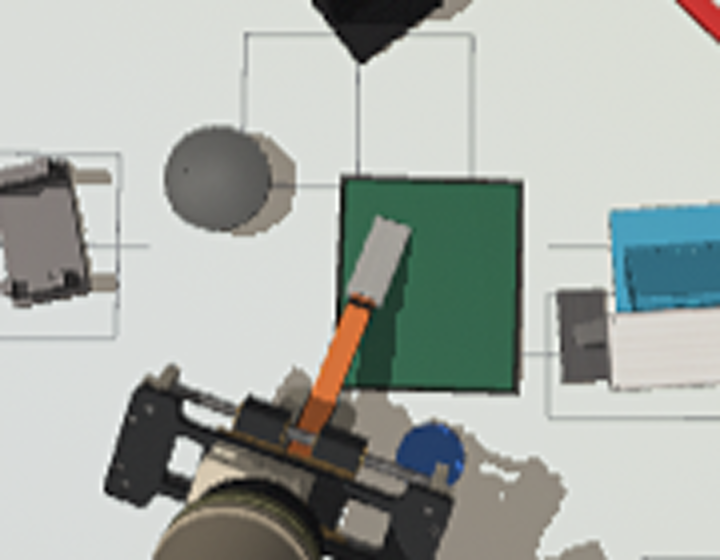

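```bash
python3 -m jog '[[[0,0.189,0.175,-0.0047,0,0,0],[0,0.179,0.185,-0.0047,0,0,0],[0,0.168,0.195,-0.0047,0,0,0],[0,0.156,0.204,-0.0047,0,0,0],[0,0,0,0,0,0,0]]]'
python3 - <<'E'
from tgt import *
for n in("side","top"):
  im=bot.read_camera(n)
  u=px(n,p+.05*M[:,0]).astype(int)
  c=im[max(0,u[1]-70):u[1]+70,u[0]-60:u[0]+120];cv2.imwrite(f"pics/{n}8.png",cv2.resize(c,None,fx=4,fy=4,interpolation=cv2.INTER_CUBIC));print(u-[60,70])
E
```

```text
time_s: 12.52
tcp_pos: [0.5095, 0.0453, 0.0161]
tool_rot: [-1.67, 2.378, -0.431]
wrist_force: [-0.7, 0.7, 1.3]
width: 0.0157
t 12.5167 tcp [0.5095 0.0453 0.0161] grasp [0.5033 0.0476 0.0339] q [ 0.1013 -0.1893  2.2417 -0.2196  0.7766  2.1513] w 0.01565747654250624
axes rows [[-0.34, -0.94, 0.001], [-0.881, 0.318, -0.35], [0.329, -0.12, -0.937]] F [-0.7  0.7  1.3]
[214 140]
[237 210]
```

View pics/side8.png

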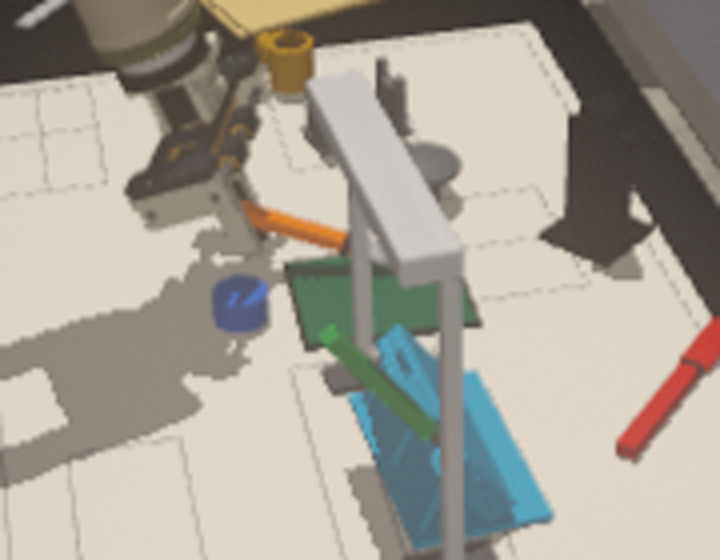

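View pics/top8.png

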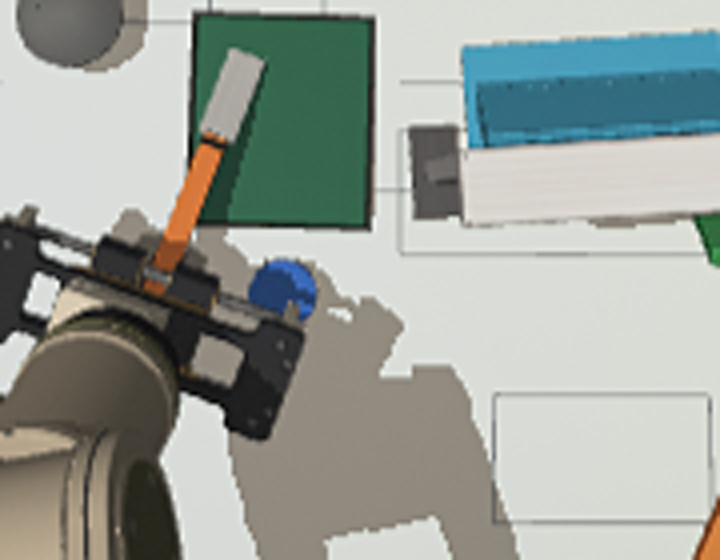

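```bash
python3 -m jog '[[[0,0.11,0.16,-0.0035,0,0,0],[0,0,0,0,0,0,0],[0,0,0,0,0,0,0]]]' 25
python3 -m jog '[[[0,-0.1,-0.27,0,0,0,0],[0,-0.2,-0.55,0,0,0,0],[0,-0.2,-0.55,0,0,0,0],[0,-0.25,-0.7,0,0,0,0],[0,-0.25,-0.7,0,0,0,0],[0,-0.1,-0.4,0,0,0,0],[0,0,0,0,0,0,0]]]' 40
python3 - <<'E'
from tgt import *
for n in("side","top"):
  im=bot.read_camera(n);cv2.imwrite(f"pics/{n}9f.png",im)
  u=px(n,p+.05*M[:,0]).astype(int)
  c=im[max(0,u[1]-70):u[1]+70,u[0]-60:u[0]+120];cv2.imwrite(f"pics/{n}9.png",cv2.resize(c,None,fx=4,fy=4,interpolation=cv2.INTER_CUBIC));print(u-[60,70])
E
```

```text
time_s: 12.87
tcp_pos: [0.5093, 0.0458, 0.0129]
tool_rot: [-1.673, 2.383, -0.421]
wrist_force: [-0.3, -0.1, 0.3]
width: 0.016
time_s: 13.45
tcp_pos: [0.5099, 0.0466, 0.1003]
tool_rot: [-1.67, 2.379, -0.424]
wrist_force: [0.6, 0.2, 0.3]
width: 0.0156
t 13.45 tcp [0.5099 0.0466 0.1003] grasp [0.5037 0.0488 0.1181] q [ 0.1007 -0.3343  2.1857 -0.1804  0.9751  2.0958] w 0.015566079817131854
axes rows [[-0.339, -0.941, -0.002], [-0.882, 0.319, -0.347], [0.327, -0.116, -0.938]] F [0.6 0.2 0.3]
[212 118]
[236 212]
```

View pics/side9.png

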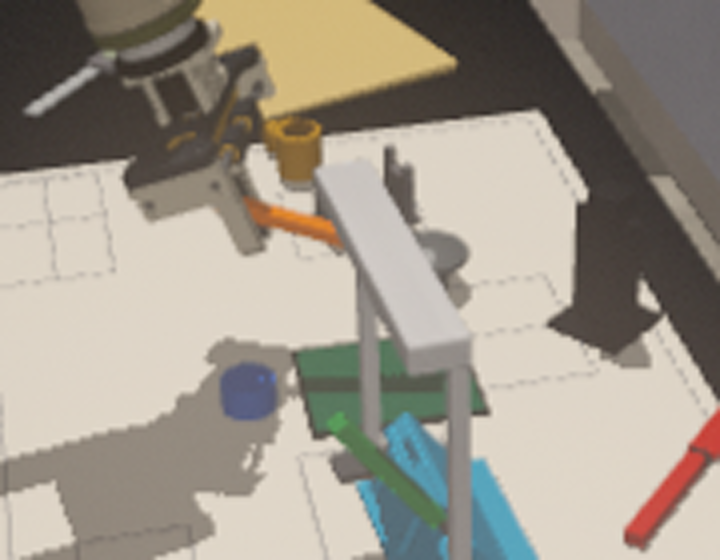

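View pics/top9.png

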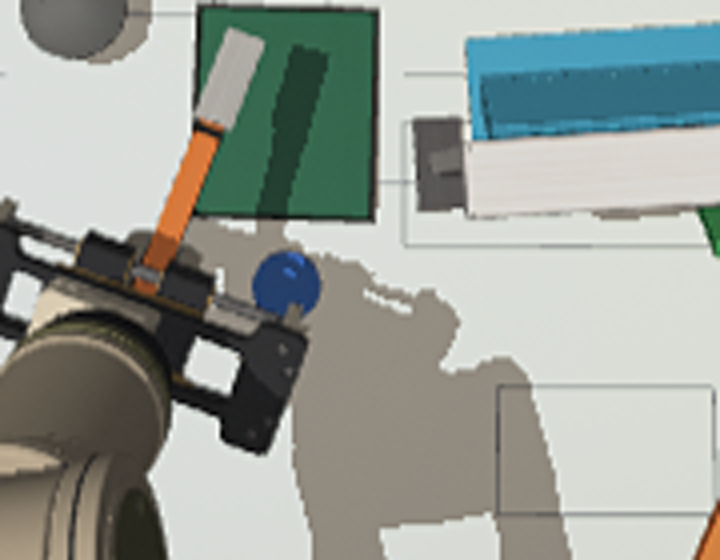

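Tool held and lifted, with the handle about 10° off level. I'll work out the move to a hover above the rest.

```bash
python3 - <<'E'
from tgt import *
Fm=frame(12,60.0);G=np.array([.5583,.2107,.125])
rv=R.from_matrix(M.T@Fm).as_rotvec();print("angle",np.degrees(np.linalg.norm(rv)),(rv/np.pi).round(4))
n=8;q=p;A=M
for i in range(1,n+1):
    B=M@R.from_rotvec(rv*i/n).as_matrix();t=p+(G+.019*Fm[:,2]-p)*i/n
    print((A.T@(t-q)/.025).round(3),(rv/np.pi/n).round(4));q,A=t,B
E
```

```text
t 13.55 tcp [0.508  0.0464 0.0969] grasp [0.5019 0.0486 0.1147] q [ 0.1006 -0.3312  2.189  -0.1805  0.9731  2.0962] w 0.01563103127508713
axes rows [[-0.34, -0.941, 0.0], [-0.883, 0.319, -0.343], [0.323, -0.117, -0.939]] F [ 0.1 -1.  -2.1]
angle 33.32398972072867 [ 0.0537 -0.075  -0.1605]
[-0.883 -0.018 -0.055] [ 0.0067 -0.0094 -0.0201]
[-0.881 -0.074 -0.028] [ 0.0067 -0.0094 -0.0201]
[-0.875 -0.13  -0.   ] [ 0.0067 -0.0094 -0.0201]
[-0.865 -0.185  0.028] [ 0.0067 -0.0094 -0.0201]
[-0.85  -0.238  0.058] [ 0.0067 -0.0094 -0.0201]
[-0.832 -0.289  0.089] [ 0.0067 -0.0094 -0.0201]
[-0.809 -0.339  0.119] [ 0.0067 -0.0094 -0.0201]
[-0.782 -0.386  0.15 ] [ 0.0067 -0.0094 -0.0201]
```

```bash
python3 -m jog '[[[-0.883,-0.02,-0.055,0.0067,-0.0094,-0.0201,0],[-0.881,-0.074,-0.028,0.0067,-0.0094,-0.0201,0],[-0.875,-0.13,0,0.0067,-0.0094,-0.0201,0],[-0.865,-0.185,0.028,0.0067,-0.0094,-0.0201,0],[-0.85,-0.238,0.058,0.0067,-0.0094,-0.0201,0],[-0.832,-0.289,0.089,0.0067,-0.0094,-0.0201,0],[-0.809,-0.339,0.119,0.0067,-0.0094,-0.0201,0],[-0.782,-0.386,0.15,0.0067,-0.0094,-0.0201,0],[0,0,0,0,0,0,0],[0,0,0,0,0,0,0]]]'
python3 - <<'E'
from tgt import *
Fm=frame(12,60.0);G=np.array([.5583,.2107,.125]);turn(Fm);to(G+.019*Fm[:,2])
for n in("side","top"):
  im=bot.read_camera(n);cv2.imwrite(f"pics/{n}10f.png",im)
  u=px(n,p+.06*np.array([.978,.2,0])).astype(int)
  u=np.maximum(u,[70,60]);c=im[u[1]-60:u[1]+60,u[0]-70:u[0]+70];cv2.imwrite(f"pics/{n}10.png",cv2.resize(c,None,fx=5,fy=5,interpolation=cv2.INTER_CUBIC));print(u-[70,60])
E
```

```text
time_s: 14.38
tcp_pos: [0.5661, 0.2124, 0.1061]
tool_rot: [-2.101, 1.7, -0.451]
wrist_force: [0.0, -0.4, 0.0]
width: 0.0162
t 14.3833 tcp [0.5661 0.2124 0.1061] grasp [0.5569 0.2105 0.1226] q [ 0.3029 -0.2275  2.1407 -0.0702  0.7125  1.7045] w 0.01618155587273783
axes rows [[0.209, -0.978, -0.0], [-0.849, -0.181, -0.496], [0.485, 0.104, -0.868]] F [ 0.  -0.4  0. ]
turn share [0.0015 0.0001 0.0002]
rows share to TCP target [ 0.   -0.1  -0.06]
[230  88]
[131 165]
```

View pics/side10.png

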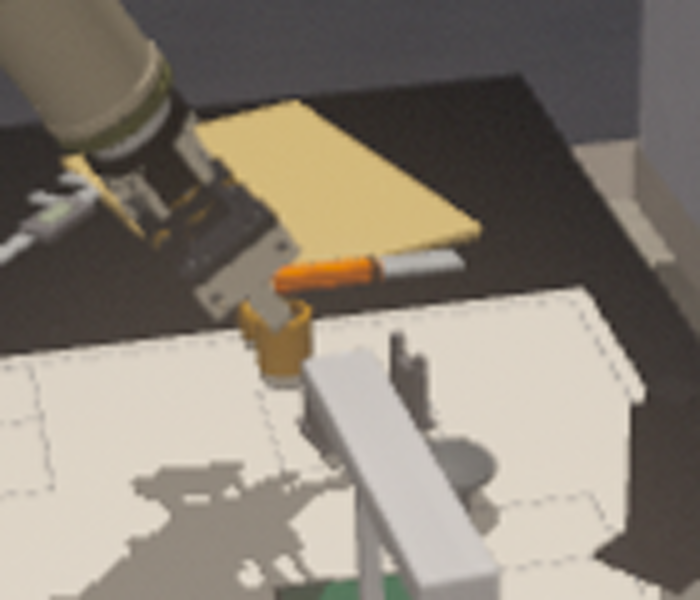

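View pics/top10.png

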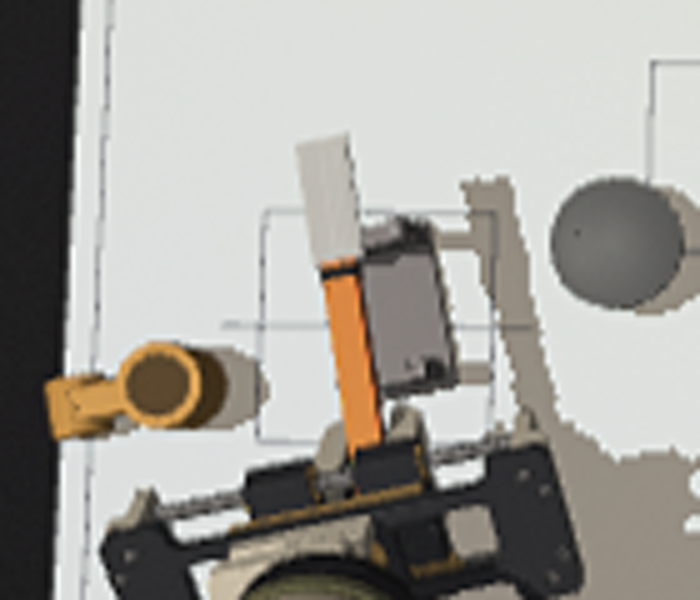

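```bash
python3 - <<'E'
from h import *
np.set_printoptions(precision=4,suppress=True)
T=lambda x,y:(131+x/5,165+y/5)
S=lambda x,y:(230+x/5,88+y/5)
tip,e1=tri(T(322,138),S(463,261));j,e2=tri(T(341,266),S(380,268));print(tip,e1,j,e2,np.linalg.norm(tip-j))
d=tip-j;print("elev",np.degrees(np.arcsin(-d[2]/np.linalg.norm(d))),"yaw",np.degrees(np.arctan2(d[1],d[0])))
o=bot.get_obs();p=np.array(o["tcp_pos"]);M=R.from_rotvec(o["tool_rot"]).as_matrix();g=p-.019*M[:,2]
d=tip-g;print("grasp-tip",g,np.linalg.norm(d),"elev",np.degrees(np.arcsin(-d[2]/np.linalg.norm(d))),"yaw",np.degrees(np.arctan2(d[1],d[0])))
# yaw by planes assuming level at .122
a,b=pl("top",*T(322,138),.122),pl("top",*T(363,455),.122);d=a-b;print(a,b,np.degrees(np.arctan2(d[1],d[0])))
E
```

```text
[0.7042 0.2368 0.1209] 0.003821807970943477 [0.6425 0.2239 0.1297] 0.0027419579825390316 0.06364506714487737
elev 7.99064037516917 yaw 11.863333344631904
grasp-tip [0.5573 0.2099 0.1233] 0.14937079455488075 elev 0.9412742034077429 yaw 10.402702549974359
[0.7021 0.2368 0.122 ] [0.5542 0.2131 0.122 ] 9.123823090166528
```

```bash
python3 - <<'E'
from h import *
np.set_printoptions(precision=4,suppress=True)
im=cv2.imread("pics/top10f.png");h=cv2.cvtColor(im,cv2.COLOR_BGR2HSV)
m=cv2.inRange(h,(5,150,120),(18,255,255));m[:,:185]=0;m[:,215:]=0;m[:210]=0;m[258:]=0
pts=[]
for v in range(219,253,3):
    u=np.where(m[v])[0]
    if len(u)>2: pts.append(pl("top",u.mean(),v,.128)); print(v,u.min(),u.max(),pts[-1][:2])
g=cv2.cvtColor(im,cv2.COLOR_BGR2GRAY)
for v in range(194,217,4): print(v,g[v,186:208])
P2=np.array(pts);k=np.polyfit(P2[:,0],P2[:,1],1);print("yaw",np.degrees(np.arctan(k[0])),"y at x=.557,.70",np.polyval(k,[.557,.70]))
E
```

```text
222 196 202 [0.6324 0.2247]
225 196 202 [0.6255 0.2245]
228 197 203 [0.6185 0.2219]
231 197 203 [0.6116 0.2217]
234 198 203 [0.6046 0.2203]
237 198 204 [0.5977 0.219 ]
240 199 204 [0.5908 0.2176]
243 199 205 [0.5839 0.2162]
246 200 205 [0.577  0.2149]
249 200 206 [0.5701 0.2135]
252 201 206 [0.5633 0.2122]
194 [223 223 223 223 193 190 186 186 188 189 188 191 189 183 137 229 224 223
 223 223 223 223]
198 [223 223 223 223 210 189 188 188 186 192 189 190 190 186 185 144 228 224
 223 223 223 223]
202 [222 223 222 224 224 196 188 186 187 188 190 188 188 189 181 141 205 226
 224 223 223 223]
206 [209 209 210 210 210 206 189 187 187 188 191 186 190 188 184 182 168 215
 212 211 211 211]
210 [223 223 223 223 223 223 207 187 187 188 188 192 188 187 188 184 184 139
 167 166 142 143]
214 [223 223 223 223 223 223 224 187 188 188 188 192 191 192 189 190 184 115
  77  81  56  56]
yaw 10.519949823489593 y at x=.557,.70 [0.2112 0.2378]
```

```bash
python3 -m jog '[[[0,0.25,0.45,0,-0.0024,-0.0041,0],[0,0.25,0.45,0,-0.0023,-0.0041,0],[0,0.25,0.45,0,0,0,0],[0,0.25,0.45,0,0,0,0],[0,0,0,0,0,0,0],[0,0,0,0,0,0,0]]]'
python3 - <<'E'
from tgt import *
im=bot.read_camera("top");cv2.imwrite("pics/top11f.png",im)
s=bot.read_camera("side");cv2.imwrite("pics/side11.png",cv2.resize(s[100:210,250:390],None,fx=5,fy=5,interpolation=cv2.INTER_CUBIC))
cv2.imwrite("pics/top11.png",cv2.resize(im[175:275,145:265],None,fx=6,fy=6,interpolation=cv2.INTER_CUBIC))
h=cv2.cvtColor(im,cv2.COLOR_BGR2HSV)
m=cv2.inRange(h,(5,150,120),(18,255,255));m[:,:185]=0;m[:,230:]=0;m[:210]=0;m[258:]=0
pts=[]
for v in range(215,255,2):
    u=np.where(m[v])[0]
    if len(u)>4 and len(u)<10: pts.append(pl("top",u.mean(),v,g[2]+.006))
P2=np.array(pts);k=np.polyfit(P2[:,0],P2[:,1],1);print(len(P2),P2[[0,-1]],"yaw",np.degrees(np.arctan(k[0])),"y at near/far notch",np.polyval(k,[.5965,.664]),"want .2190 .2340")
E
```

```text
time_s: 14.98
tcp_pos: [0.5673, 0.2119, 0.0557]
tool_rot: [-2.122, 1.667, -0.443]
wrist_force: [1.0, -0.6, -1.3]
width: 0.0157
t 14.9833 tcp [0.5673 0.2119 0.0557] grasp [0.5581 0.2096 0.0722] q [ 0.288  -0.1417  2.1711 -0.0435  0.5932  1.6496] w 0.015735090884220395
axes rows [[0.237, -0.972, -0.0], [-0.843, -0.205, -0.497], [0.483, 0.118, -0.868]] F [ 1.  -0.6 -1.3]
16 [[0.6342 0.2262 0.0782]
 [0.5617 0.2119 0.0782]] yaw 11.867972315142492 y at near/far notch [0.2188 0.233 ] want .2190 .2340
```

View pics/top11.png

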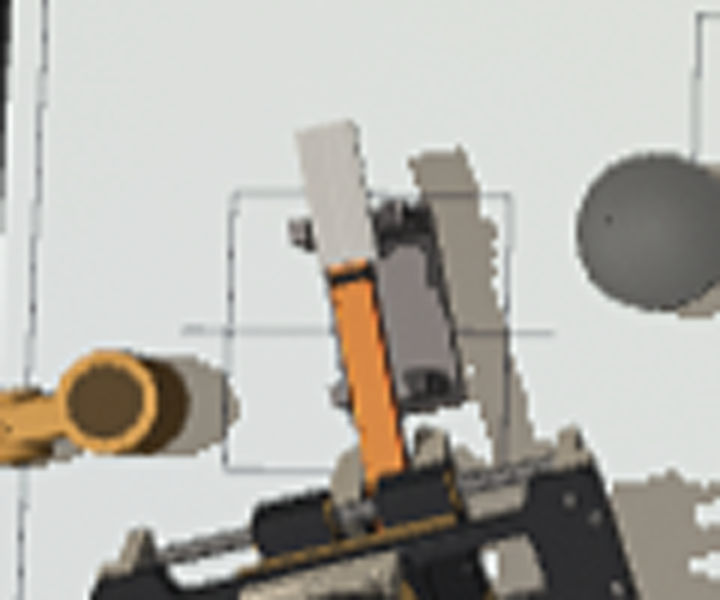

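View pics/side11.png

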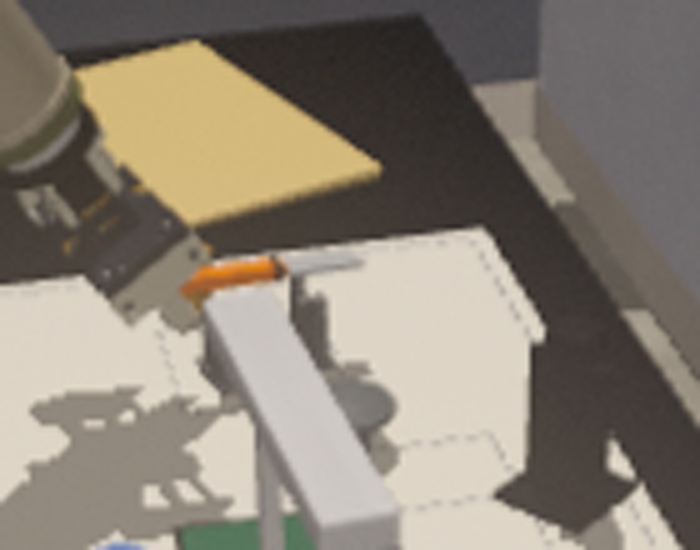

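The spatula lines up with both notches to within about 1 mm. I'll lower it in, watching the force.

```bash
python3 -m jog '[[[-0.03,0.11,0.19,0,0,0,0],[0,0.11,0.19,0,0,0,0],[0,0.1,0.17,0,0,0,0],[0,0,0,0,0,0,0]]]' 25
python3 -m jog '[[[0,0.06,0.1,0,0,0,0],[0,0,0,0,0,0,0]]]'
python3 -m jog '[[[0,0.06,0.1,0,0,0,0],[0,0,0,0,0,0,0]]]'
python3 -m jog '[[[0,0.06,0.1,0,0,0,0],[0,0,0,0,0,0,0]]]'
```

```text
time_s: 15.42
tcp_pos: [0.5671, 0.2133, 0.0395]
tool_rot: [-2.122, 1.665, -0.443]
wrist_force: [-0.6, -0.6, -0.6]
width: 0.016
time_s: 15.58
tcp_pos: [0.5676, 0.2134, 0.0374]
tool_rot: [-2.121, 1.664, -0.444]
wrist_force: [1.0, 0.1, -1.2]
width: 0.0158
time_s: 15.75
tcp_pos: [0.5678, 0.2135, 0.0348]
tool_rot: [-2.121, 1.664, -0.445]
wrist_force: [-0.2, 0.5, -1.4]
width: 0.0156
time_s: 15.92
tcp_pos: [0.5677, 0.2134, 0.0318]
tool_rot: [-2.121, 1.664, -0.444]
wrist_force: [-0.6, -0.6, -0.6]
width: 0.0154
```

```bash
python3 -m jog '[[[0,0.03,0.05,0,0,0,0],[0,0,0,0,0,0,0]]]'
python3 -m jog '[[[0,0.03,0.05,0,0,0,0],[0,0,0,0,0,0,0]]]'
python3 - <<'E'
from tgt import *
im=bot.read_camera("top");s=bot.read_camera("side");cv2.imwrite("pics/side12.png",cv2.resize(s[100:210,250:390],None,fx=5,fy=5,interpolation=cv2.INTER_CUBIC))
cv2.imwrite("pics/top12.png",cv2.resize(im[175:275,145:265],None,fx=6,fy=6,interpolation=cv2.INTER_CUBIC))
E
```

```text
time_s: 16.08
tcp_pos: [0.5677, 0.2135, 0.0306]
tool_rot: [-2.121, 1.664, -0.445]
wrist_force: [-0.2, -0.1, -1.0]
width: 0.0159
time_s: 16.25
tcp_pos: [0.5678, 0.2135, 0.0292]
tool_rot: [-2.121, 1.664, -0.445]
wrist_force: [-0.1, -0.2, -0.8]
width: 0.0157
t 16.25 tcp [0.5678 0.2135 0.0292] grasp [0.5586 0.2112 0.0457] q [ 0.2907 -0.0864  2.1796 -0.0497  0.5269  1.6576] w 0.015671921450254204
axes rows [[0.238, -0.971, -0.0], [-0.842, -0.206, -0.499], [0.485, 0.119, -0.867]] F [-0.1 -0.2 -0.8]
```

View pics/top12.png

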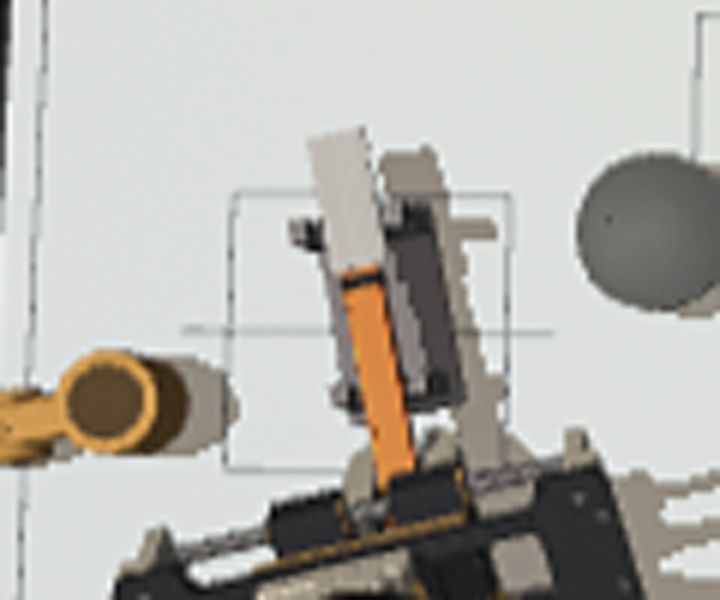

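View pics/side12.png

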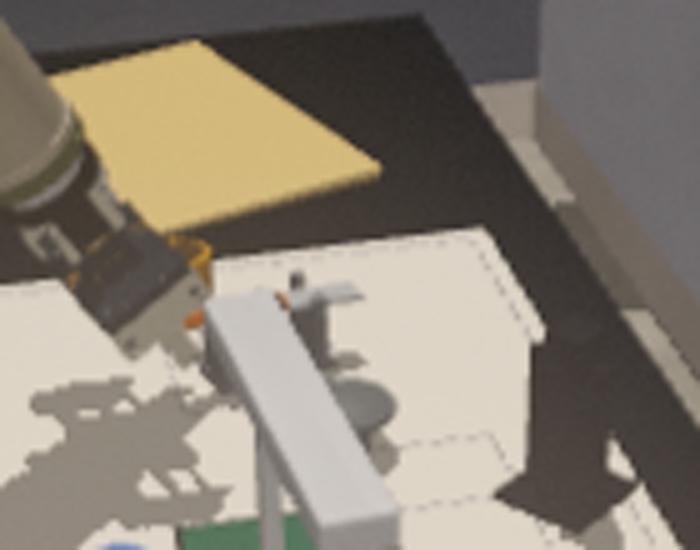

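```bash
python3 -m jog '[[[0,0.02,0.035,0,0,0,0],[0,0,0,0,0,0,0]]]'
python3 -m jog '[[[0,0.02,0.035,0,0,0,0],[0,0,0,0,0,0,0]]]'
python3 -m jog '[[[0,0.02,0.035,0,0,0,0],[0,0,0,0,0,0,0]]]'
```

```text
time_s: 16.52
tcp_pos: [0.568, 0.2136, 0.0285]
tool_rot: [-2.12, 1.664, -0.445]
wrist_force: [-0.2, -0.2, -0.3]
width: 0.0159
time_s: 16.68
tcp_pos: [0.5682, 0.2136, 0.0277]
tool_rot: [-2.12, 1.663, -0.445]
wrist_force: [-1.1, -0.8, 1.2]
width: 0.0158
time_s: 16.85
tcp_pos: [0.5683, 0.2136, 0.0267]
tool_rot: [-2.12, 1.663, -0.446]
wrist_force: [-0.2, -0.3, 1.8]
width: 0.0156
```

```bash
python3 - <<'E'
from tgt import *
tip,e=tri((145+337/6,175+133/6),(250+361/5,100+292/5));print("tip",tip,e)
for z in (.04,.048,.056): print(z,pl("top",145+337/6,175+133/6,z),px("side",pl("top",145+337/6,175+133/6,z)))
s=bot.read_camera("side");cv2.imwrite("pics/side13.png",cv2.resize(s[140:190,280:340],None,fx=10,fy=10,interpolation=cv2.INTER_CUBIC))
t=bot.read_camera("top");cv2.imwrite("pics/top13.png",cv2.resize(t[190:260,180:240],None,fx=8,fy=8,interpolation=cv2.INTER_CUBIC))
E
```

```text
t 16.85 tcp [0.5683 0.2136 0.0267] grasp [0.5591 0.2114 0.0432] q [ 0.2907 -0.0802  2.1799 -0.0504  0.5193  1.6583] w 0.015604618250937053
axes rows [[0.238, -0.971, -0.0], [-0.841, -0.206, -0.5], [0.486, 0.119, -0.866]] F [-0.2 -0.3  1.8]
tip [0.7034 0.2418 0.0454] 0.002735591758314817
0.04 [0.7028 0.2433 0.04  ] [321.5846 159.5683]
0.048 [0.7017 0.2413 0.048 ] [321.3797 157.922 ]
0.056 [0.7006 0.2393 0.056 ] [321.1733 156.2639]
```

View pics/side13.png

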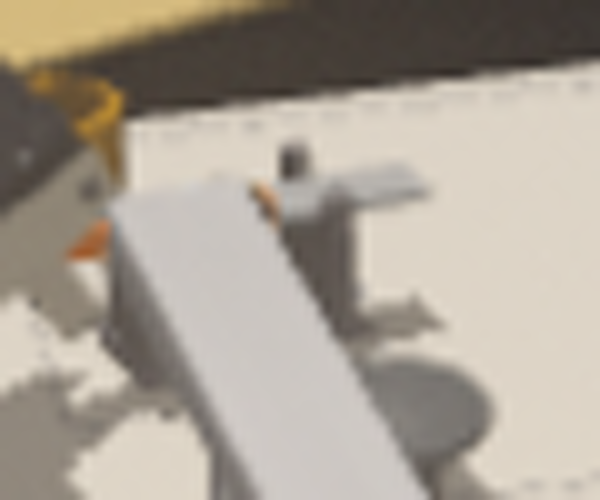

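View pics/top13.png

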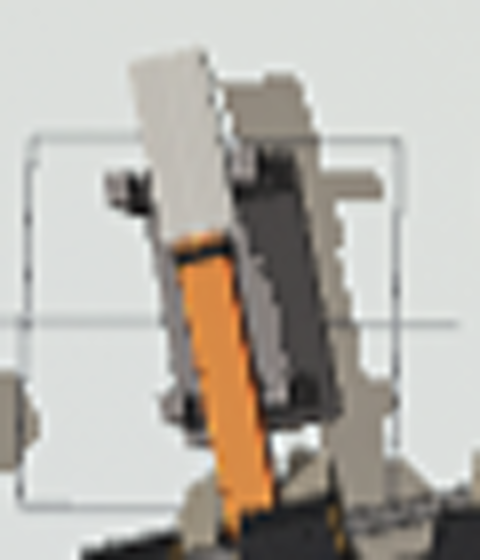

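The blade and handle sit between the cheeks of both notches. The blade tip is at about z = 48 mm, which is level, with light contact. I'll ease the grip so it settles before I release.

```bash
python3 -m jog '[[[0,0.02,0.035,0,0,0,0],[0,0,0,0,0,0,0],[0,0,0,0,0,0,0]]]' 10
python3 -m jog '[[[0,0,0,0,0,0,0],[0,0,0,0,0,0,0],[0,0,0,0,0,0,0]]]' 4
python3 - <<'E'
from tgt import *
t=bot.read_camera("top");cv2.imwrite("pics/top14.png",cv2.resize(t[190:260,180:240],None,fx=8,fy=8,interpolation=cv2.INTER_CUBIC))
s=bot.read_camera("side");cv2.imwrite("pics/side14.png",cv2.resize(s[140:190,280:340],None,fx=10,fy=10,interpolation=cv2.INTER_CUBIC))
E
```

```text
time_s: 17.2
tcp_pos: [0.5678, 0.2134, 0.0252]
tool_rot: [-2.121, 1.664, -0.445]
wrist_force: [0.5, -0.6, -1.0]
width: 0.0157
time_s: 17.45
tcp_pos: [0.5676, 0.2134, 0.0251]
tool_rot: [-2.121, 1.664, -0.444]
wrist_force: [0.5, 0.5, -0.6]
width: 0.016
t 17.45 tcp [0.5676 0.2134 0.0251] grasp [0.5584 0.2112 0.0416] q [ 0.2907 -0.0778  2.1806 -0.0505  0.5177  1.6585] w 0.01601210985740912
axes rows [[0.238, -0.971, -0.0], [-0.842, -0.206, -0.499], [0.484, 0.119, -0.867]] F [ 0.5  0.5 -0.6]
```

View pics/side14.png

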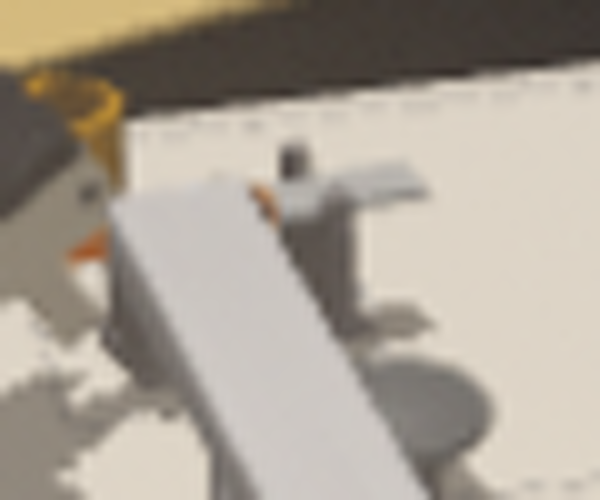

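```bash
python3 -m jog '[[[0,0,0,0,0,0,0.25],[0,0,0,0,0,0,0.3],[0,0,0,0,0,0,0.4],[0,0,0,0,0,0,0.4],[0,0,0,0,0,0,0.4]]]' 10
python3 - <<'E'
from tgt import *
t=bot.read_camera("top");cv2.imwrite("pics/top15.png",cv2.resize(t[190:270,170:250],None,fx=7,fy=7,interpolation=cv2.INTER_CUBIC))
E
```

```text
time_s: 17.97
tcp_pos: [0.5678, 0.2135, 0.0253]
tool_rot: [-2.121, 1.664, -0.445]
wrist_force: [0.0, 0.3, -0.4]
width: 0.0367
t 17.9667 tcp [0.5678 0.2135 0.0253] grasp [0.5586 0.2112 0.0418] q [ 0.2907 -0.0779  2.1805 -0.0506  0.5175  1.6585] w 0.03668849041007409
axes rows [[0.238, -0.971, -0.0], [-0.842, -0.206, -0.499], [0.485, 0.119, -0.867]] F [ 0.   0.3 -0.4]
```

View pics/top15.png

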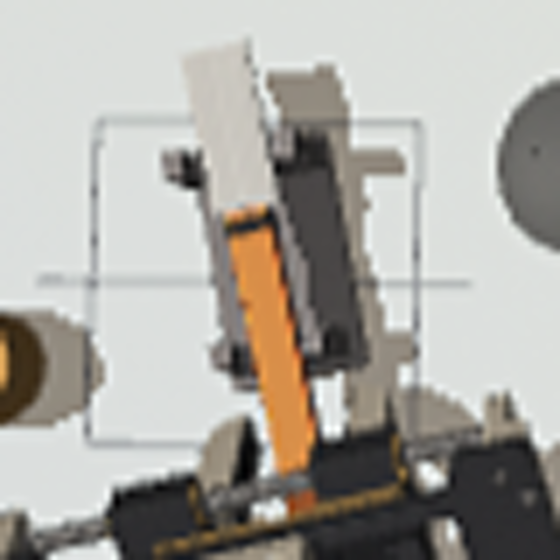

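The fingers are open and the spatula lies in both notches. I'll back straight off along the fingers.

```bash
python3 -m jog '[[[0,0,-0.3,0,0,0,0.4],[0,0,-0.5,0,0,0,0.4],[0,0,-0.8,0,0,0,0.4],[0,0,-1,0,0,0,0.4],[0,0,-1,0,0,0,0.4],[0,0,-1,0,0,0,0.4],[0,0,-1,0,0,0,0.4],[0,0,-0.5,0,0,0,0.4],[0,0,0,0,0,0,0.4],[0,0,0,0,0,0,0.4]]]'
python3 - <<'E'
from tgt import *
t=bot.read_camera("top");cv2.imwrite("pics/top16f.png",t);cv2.imwrite("pics/top16.png",cv2.resize(t[190:270,170:250],None,fx=7,fy=7,interpolation=cv2.INTER_CUBIC))
s=bot.read_camera("side");cv2.imwrite("pics/side16f.png",s);cv2.imwrite("pics/side16.png",cv2.resize(s[130:200,270:340],None,fx=8,fy=8,interpolation=cv2.INTER_CUBIC))
E
```

```text
time_s: 18.85
tcp_pos: [0.4945, 0.1956, 0.1588]
tool_rot: [-2.119, 1.662, -0.447]
wrist_force: [-0.4, -1.1, -0.6]
width: 0.0373
t 18.85 tcp [0.4945 0.1956 0.1588] grasp [0.4852 0.1933 0.1753] q [ 0.3019 -0.5608  2.2848 -0.0392  0.8931  1.6489] w 0.03730820243411101
axes rows [[0.238, -0.971, -0.0], [-0.84, -0.206, -0.502], [0.487, 0.12, -0.865]] F [-0.4 -1.1 -0.6]
```

View pics/top16.png

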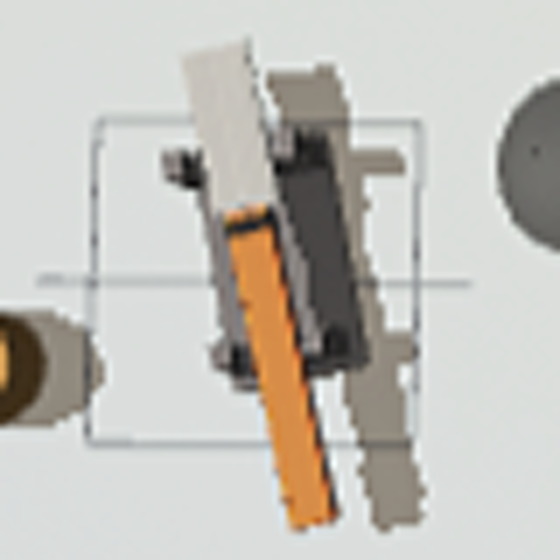

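View pics/side16.png

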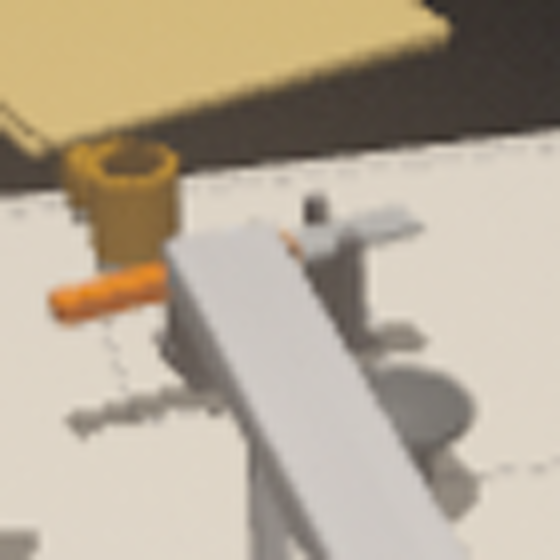

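View pics/top16f.png

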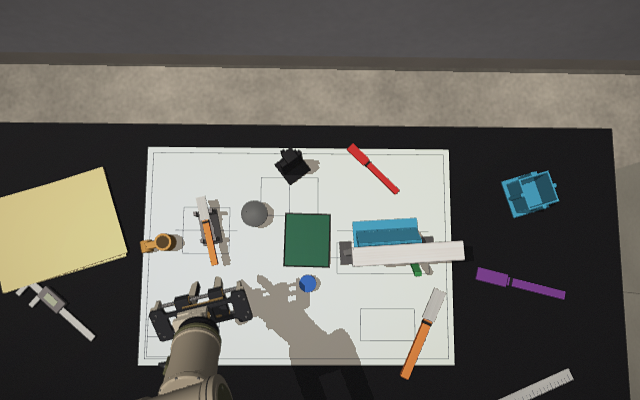

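```bash
python3 - <<'E'
from h import *
np.set_printoptions(precision=4,suppress=True)
a,e=tri((170+217/7,190+50/7),(270+413/8,130+217/8));b,f=tri((170+314/7,190+524/7),(270+60/8,130+305/8))
print(a,e,b,f,np.linalg.norm(a-b))
t0=cv2.imread("pics/top0.png");t=cv2.imread("pics/top16f.png")
for n,(u0,u1,v0,v1) in dict(housing=(138,178,230,255),cap=(238,270,198,230),puck=(296,322,272,295),file=(408,425,262,278)).items():
    r=[]
    for im in(t0,t):
        h=cv2.cvtColor(im[v0:v1,u0:u1],cv2.COLOR_BGR2HSV);g=cv2.cvtColor(im[v0:v1,u0:u1],cv2.COLOR_BGR2GRAY)
        m=(h[...,1]>90) if n!="cap" else (g<115); y,x=np.nonzero(m);r.append((x.mean().round(2),y.mean().round(2),len(x)))
    print(n,r)
# cradle-frame tip
d=np.array([np.cos(np.radians(12)),np.sin(np.radians(12))]);print("tip along",(a[:2]-[.6302,.226])@d)
E
```

```text
[0.7019 0.2408 0.0514] 0.0012503523174087424 [0.5343 0.2012 0.052 ] 0.002444637547565254 0.17223437740106973
housing [(np.float64(20.2), np.float64(13.31), 469), (np.float64(20.21), np.float64(13.3), 468)]
cap [(np.float64(16.17), np.float64(15.31), 550), (np.float64(16.27), np.float64(15.29), 543)]
puck [(np.float64(11.21), np.float64(11.16), 231), (np.float64(11.28), np.float64(11.12), 229)]
file [(np.float64(7.99), np.float64(7.42), 90), (np.float64(7.99), np.float64(7.42), 90)]
tip along 0.07321588195456498
```

```bash
python3 -c "
from bench import bot
print(bot.get_obs()['time_s'],bot.job_done())"
```

```text
the job is handed in; nothing more can be done
18.95 None
```

The spatula is lying in the grey rest, blade in the wide notch and handle in the narrow one. I handed the job in at 18.95 s; no verdict was reported.

**What I did:** I drew the spatula out along its sleeve with the gripper tilted to match. I then pressed the tip on the green pad, with readings of at most about 6.5 N, and swung the tool from about 55° to about 10° above level without letting go. After that I lifted it, levelled it, lowered it into the rest, eased the grip, opened the fingers and backed off.

**Last checks:**
- **Position:** the blade tip is about 73 mm along the rest, within the 45–88 mm allowed.
- **Level:** the tip is at 51 mm and the handle end at 52 mm, so the spatula is level to within a degree.
- **Other items:** in the top view the file, housing, cap and puck stayed within about 0.1 pixel of where they started. The light bar showed no sign of contact.

**What disagreed:**
- **Height:** the centre line measured about 3 mm above the nominal 48 mm. I took this as camera error, because it is level, lies between the cheeks at both notches and pressed on nothing when released.
- **Grasp height:** contact in the rest came with the fingers about 4 mm lower than expected, probably because the handle sat slightly off-centre in the pads.
- **Direction:** the spatula lies at about 13°, against 11–12.5° measured for the rest.

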